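Copy a fence angle with a bevel gauge

ROBOT

A 7-joint arm with a two-finger parallel gripper is mounted at the origin on the work surface; the furniture and walls round the work are solid. World frame = base frame: x ahead of the robot, y to its left, z up, the work surface at z = 0. Lengths are in m, angles in rad, forces in N, time in s.
With the tool pointing down it reaches from about 0.425 to 0.875 m from the base axis. Payload 4.7 kg.
Tool frame: the origin (TCP) lies on the mounting face of the last link; the fingertips stand 182 mm ahead of it and the grasp point (between the pads) lies ahead of it (ctrl.grip_point_offset is the z of the grasp point in the tool frame, in m); z points along the fingers, y is the line along which they close (so a half turn about z gives the same grasp; the last joint's range is limited). The gripper opens to 87 mm and grips with 3 to 60 N. Pads are 19 mm wide; open, the fingers measure 117 mm over their backs; the gripper's body (75 mm by 190 mm) begins 51 mm behind the grasp point.
Start: joints at [1.333, 0.321, -0.07, 1.45, 0.023, 1.371, -0.057], TCP at [0.162, -0.63, 0.405] pointing down, gripper open.
Joint ranges: [-2.86, 2.86], [-0.3, 2.09], [-1.38, 1.24], [0.06, 2.45], [-1.56, 4.7], [0.09, 2.05], [-2.69, 2.69]. Speed limits (rad/s): [2.57, 2.57, 3.14, 3.14, 3.14, 3.14, 3.14].

INTERFACE

Orientations are given as a rotation vector (axis times angle).
In Python, from bench import ctrl gives the robot as it stands.
- The arm moves only by the shell command python3 -m inch 'ROWS' [FORCE]. ROWS is a JSON object whose key "offsets" holds a list of rows, 1 to 20 of them, each of 5 numbers: dx, dy, dz in m, then a turn about the tool's z in rad, then the opening from 0.0 (shut) to 1.0 (fully open); each row is the pose to reach, as a shift and turn from the pose commanded when the command began, along the tool's axes at that moment; what a row does not reach only later rows make up. A row lasts 1/10 s, in which the tool goes at most 0.05 m and 0.15 rad, less where a joint would pass 70% of its speed; a pose out of reach is approached as far as the arm can. The fingers move at their own pace and stop on an object; FORCE is the grip in N (left out, the last holds). Time passes only in rows, so rows that do not move let the fingers close. It prints the time, the measured TCP pose, the force, the opening and the grip force at its end. Input that does not fit is refused with a message, and nothing moves.
- ctrl.get_state(): the state, without advancing time (a new reading comes with each control period).
- ctrl.get_image(name): name is "scene" or "top" or "wrist"; returns (picture, depth): 384x512x3 uint8, red, green, blue; 384x512 float32, m along the optical axis (not along the pixel's ray), 0 where there is no reading.
- ctrl.camera_model(name): a dict with "vertical_fov" (degrees; the focal length in pixels is half the picture's height over the tangent of half this angle, whatever the lens; pixels are square), "cx", "cy" (the principal point, pixels), "rvec" (rotation vector, rad) and "tvec" (3), from world to camera coordinates, as OpenCV has them; the wrist camera has in their place "hand_eye" (4x4, takes a point from camera to tool coordinates, whose origin is the TCP and whose axes are the flange's). Camera axes: x right, y down, z forward; pixel columns grow to the right and rows downward; lengths in m; the calibration is good to about 2 mm. A picture is of the moment at which its call begins: read the wrist's pose just before it. camera_model takes no time and is no camera call.
- ctrl.close_job(): hands the job in; it is judged then, once.
The state is a dict: "time": time; "joint_positions": joint angles; "qd": joint speeds; "joint_torque": joint torques, N m; "position": TCP position; "tool_rot": TCP orientation; "ft_force": force on the tool from outside, world axes, zero at the start; "torque": the same for the moment, N m; "grip_width": opening from 0.0 (shut) to 1.0 (fully open); "grip_force": force on a finger pad.
Only numpy, scipy, OpenCV 4.12 (cv2) and the standard library are available. Lean on these libraries where they do the work, as an engineer would, in place of code of your own. Each camera call takes 0.05 s, during which the arm holds its last target. There are 200 camera calls.

TASK

Copy the fence angle of the green slide-cutting board onto the white one with the blue bevel gauge: push the bevel gently into the green board's corner until stock and blade lie flush on the rail and on the fence's black facing, and press its red lever flat to lock it there. Then carry it to the white board and slide it along the rail into that corner so that the locked blade swings the fence round until its facing lies flush along the blade, and leave the bevel there. Touch the fences with nothing but the bevel and force neither, do not shift the green one, and leave everything else where it is.

Things in the scene. Friction and masses are not known exactly. Their poses are not given: they have to be found in the camera images.
- bevel: bevel gauge, loose, 0.45 kg: blue stock 22 mm wide, 26 mm high, half-round nose (radius 11 mm) at the pivot. Origin on the pivot axis at its underside; x along the stock from the pivot to the square end at x = 83 mm; z up. Grip the stock across its width near x = 46 mm
- bevel_blade: the bevel's steel blade, 22 mm wide, 5 mm thick (0.5 to 5.5 mm above the underside). Origin as the bevel's; x along the blade to its end at 65 mm; outer edge at y = +11 mm. It starts 1.45 to 1.6 rad counter-clockwise from the stock's x, wider than the corner. Lever up: gives way to about 1 N at the tip and stays where put. Lever down: held by friction up to about 0.2 N m (3 N at the tip)
- blade_tip (a point): point on the blade's outer edge, 62 mm from the pivot
- bevel_lever (a joint): angle of the red locking lever: about 0.72 rad = up, unlocked; 0 = flat along the stock, locked. It pivots 33.5 mm above the bevel's underside, above the blade's pivot; its pad must be pushed down with 10 to 15 N until it snaps flat, and it then stays down. Flat, it reaches to x = 46 mm of the stock, the pad's top 39.5 mm above the underside
- lever_pad (a point): middle of the top of the red pad near the lever's free end, 40 mm from the lever's pivot
- master_board: the green cutting board, screwed down, 122 x 116 x 8 mm. Origin on the desk under the corner where rail and fence meet; x along the rail, y into the bed, z up. The aluminium rail (x = 6 to 104 mm, top 16 mm above the desk) has its inner face on the line y = 0
- master_fence: green board's clamped aluminium fence (red knob): bar 92 mm long, top 26 mm above the desk, knob 39 mm. Origin at the corner on the board; x along the bar, which fills y = 0 to 14 mm; bed at y < 0. A black facing strip (x = 14 to 92 mm), parallel to it, stands 1 to 13 mm proud into the bed; its setting varies, is not measured and must be felt. At 1.05 to 1.25 rad counter-clockwise from the rail
- master_tip (a point): point on the green fence's bar (y = 0), 88 mm from the corner
- board: the white cutting board, built like the green one, screwed down with its rail parallel to the green board's; origin and axes as there
- fence: the white board's aluminium fence (black knob), sizes and axes as the green one's, with its own facing strip (again 1 to 13 mm proud, not measured); starts 0.8 to 0.92 rad from the rail. Its clamp is nipped up: it turns only against a drag of about 0.1 N m (1 to 2 N where the blade's tip pushes it, 5 to 7 N where the bevel's nose pushes it close to the corner) and stays where put
- slide_case: green slide box 70 x 98 x 31 mm, to be left alone
- vial_teal: vial with a teal cap, 25 mm wide, 53 mm high, to be left alone
- stain: brown bottle 48 mm wide, 90 mm high, to be left alone

How it is judged:
By the outcome, as a careful person would: the job done as asked, in the order asked, and still so for the second after the job is handed in, with the robot touching nothing.
It also fails if it takes over 72 s, if anything falls off the work surface, if the arm or the gripper's body presses on something with over 40 N, if the wrist force passes 120 N, or if a joint passes its speed limit or range.

## Working session

There is one attempt and no reset: what is moved stays moved. The work goes in short steps, Python scripts to look and compute and a shell command to move; the robot and the scene stay as the last step left them, time stands still between calls to the robot, and variables do not carry over. Pictures are saved under pics/ and viewed, at most 10 in all, crops included, and the job is handed in when it is done.

```bash
ls; mkdir -p pics; cat > h.py <<'E'
import numpy as np,cv2
from bench import ctrl
from scipy.spatial.transform import Rotation as R
def cam(n,st=None):
    m=ctrl.camera_model(n);f=192/np.tan(np.radians(m["vertical_fov"])/2)
    K=np.array([[f,0,m["cx"]],[0,f,m["cy"]],[0,0,1]])
    if n=="wrist":
        st=st or ctrl.get_state()
        T=np.eye(4);T[:3,:3]=R.from_rotvec(st["tool_rot"]).as_matrix();T[:3,3]=st["position"]
        return K,T@np.array(m["hand_eye"])
    T=np.eye(4);T[:3,:3]=R.from_rotvec(np.ravel(m["rvec"])).as_matrix();T[:3,3]=np.ravel(m["tvec"])
    return K,np.linalg.inv(T)
def onplane(K,T,uv,z):
    d=T[:3,:3]@np.linalg.solve(K,[uv[0],uv[1],1.]);return T[:3,3]+d*(z-T[2,3])/d[2]
def shot(n,name):
    K,T=cam(n);im,d=ctrl.get_image(n);cv2.imwrite(f"pics/{name}.png",im[:,:,::-1]);np.savez(f"pics/{name}.npz",im=im,d=d,K=K,T=T);return im,d,K,T
E
python3 - <<'E'
from h import *
print(ctrl.get_state(),ctrl.grip_point_offset)
for n in("scene","top"):
    im,d,K,T=shot(n,n+"0");print(n,K,T)
a=cv2.imread("pics/top0.png");cv2.imwrite("pics/top0b.png",cv2.resize(a,(800,600),interpolation=cv2.INTER_CUBIC))
E
```

```text
pics
{'time': 0.0, 'joint_positions': array([ 1.33311116,  0.32180293, -0.07007338,  1.45169796,  0.02260714,
        1.3708098 , -0.05688726]), 'qd': array([-0.00130667,  0.00103428,  0.00059593,  0.00253863,  0.00061455,
       -0.00041744,  0.00255575]), 'joint_torque': array([-6.39787177e-04, -4.91282451e+01, -4.04092055e-01, -3.12525523e+01,
       -6.37707487e-02,  4.35399322e-02,  1.93211858e-04]), 'position': array([ 0.16184338, -0.62930365,  0.40366261]), 'tool_rot': array([-3.11483939e+00, -3.94274587e-01,  5.53396188e-04]), 'ft_force': array([0.10758325, 0.04813668, 0.25012784]), 'torque': array([-0.00503607,  0.05152724,  0.03665088]), 'grip_force': 0.0, 'grip_width': 1.0017680682266548} 0.1635
scene [[399.63547139   0.         257.64177985]
 [  0.         399.63547139 194.07815042]
 [  0.           0.           1.        ]] [[ 0.75662912 -0.32147165  0.56935784  0.04907779]
 [-0.6538396  -0.36870168  0.66072146 -0.44464008]
 [-0.00248002 -0.8721898  -0.48916133  0.48298865]
 [ 0.          0.          0.          1.        ]]
top [[406.04926169   0.         259.98868431]
 [  0.         406.04926169 186.6036452 ]
 [  0.           0.           1.        ]] [[ 4.75662583e-03 -9.92562403e-01  1.21643947e-01  4.42408408e-01]
 [-9.99988373e-01 -4.81765885e-03 -2.07626612e-04  1.04242310e-01]
 [ 7.92121407e-04 -1.21641545e-01 -9.92573779e-01  8.99699060e-01]
 [ 0.00000000e+00  0.00000000e+00  0.00000000e+00  1.00000000e+00]]
```

View pics/top0b.png

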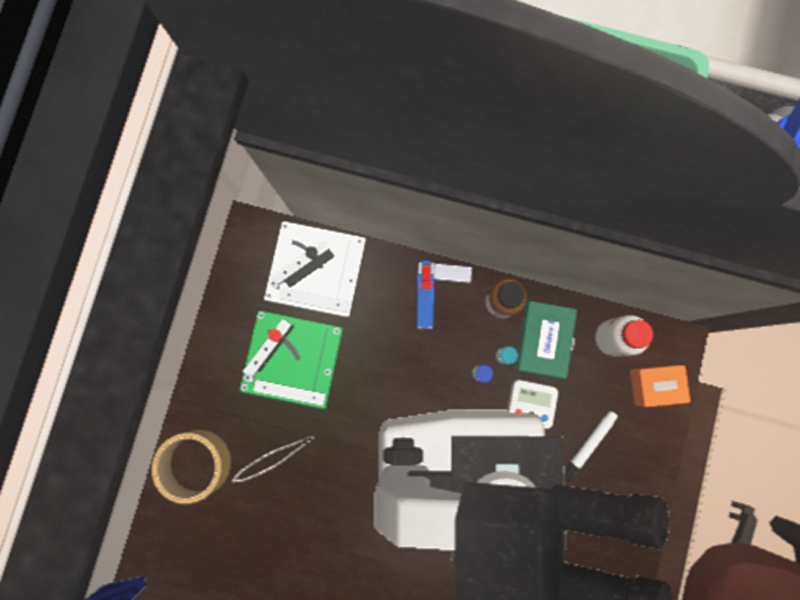

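View pics/scene0.png

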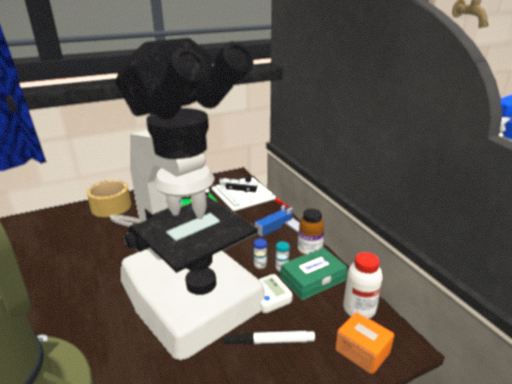

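Both views show a microscope between the arm and the work. In the enlarged top view, the white board is at about (315,270), green at (292,360), and the bevel has its pivot at about (427,272) with the stock pointing down to (426,328) and the blade to the right. Next I'll enlarge the work area and get a height map.

```bash
python3 - <<'E'
from h import *
z=np.load("pics/top0.npz");im,d,K,T=[z[k] for k in("im","d","K","T")]
c=im[135:270,145:345,::-1];cv2.imwrite("pics/topc.png",cv2.resize(c,None,fx=4,fy=4,interpolation=cv2.INTER_CUBIC))
v,u=np.mgrid[:384,:512];P=np.stack([(u-K[0,2])/K[0,0]*d,(v-K[1,2])/K[0,0]*d,d],-1)@T[:3,:3].T+T[:3,3]
np.save("pics/P.npy",P)
# height map max, 5cm grid cm
X,Y,Z=P[...,0][d>0],P[...,1][d>0],P[...,2][d>0]
print("y:",[f"{y:.2f}" for y in np.arange(.5,-.6,-.05)])
for x in np.arange(.9,-.3,-.05):
    r=[]
    for y in np.arange(.5,-.6,-.05):
        m=(abs(X-x)<.025)&(abs(Y-y)<.025); r.append(f"{int(Z[m].max()*100):3d}" if m.any() else "  .")
    print(f"{x:.2f}"," ".join(r))
E
```

```text
y: ['0.50', '0.45', '0.40', '0.35', '0.30', '0.25', '0.20', '0.15', '0.10', '0.05', '0.00', '-0.05', '-0.10', '-0.15', '-0.20', '-0.25', '-0.30', '-0.35', '-0.40', '-0.45', '-0.50', '-0.55']
0.90   .   .   .   .   .   .   .   .   .   .   .   .  13  13   .   .   6   .   .   1   0   .
0.85   .   .   .   .   .   .   .   .   .   .   .   .   .  13  13  13  13   7   7   7   .   .
0.80   .  35  32  32   .   .   .   .   .   .   .   .   .   .   .  13  13   6   7   7   .   .
0.75   .  35  32  37  39  42  44   .   .   .   .   .   .   .   .   .  20  20   .   .   .   .
0.70   .  35  32  28  28   5  44  46  48  48  47  46  45   .   .  32  31   .   .   .   .   .
0.65  32  35  32  28  27   1   1   1   .   5  46  46  45  43  41  37  24   .   .   .   .   .
0.60  32  32  32  28  27   4   2   1   4   4   0   0   .   6  39  37  29  21  13   .   .   .
0.55  32  32  32  27  27   2   1   0   6   6   9   9   3   3   0   0   .   6  11   4  -7 -11
0.50  32  32  28  27   4   2   1   0   2   2   8   9   3  10  10   0   0   0   .   .   . -12
0.45  31  32  28  27   3   1   1   0   0   0   5   5   3   8  10   4   0
[... 628 characters left out ...]
  .   .   .   .   .  -8   . -19 -19 -19 -19
0.05   .   .   .   .   .   .   .   .   .   .   .   .   .   .   .   .   . -23 -19 -19 -19 -19
-0.00   .   .   .   .   .   .   .   .   .   .   .   .   .   .   .   .   .   .   .   .   .   .
-0.05   .   .   .   .   .   .   .   .   .   .   .   .   .   .   .   .   .   .   .   .   .   .
-0.10   .   .   .   .   .   .   .   .   .   .   .   .   .   .   .   .   .   .   .   .   .   .
-0.15   .   .   .   .   .   .   .   .   .   .   .   .   .   .   .   .   .   .   .   .   .   .
-0.20   .   .   .   .   .   .   .   .   .   .   .   .   .   .   .   .   .   .   .   .   .   .
-0.25   .   .   .   .   .   .   .   .   .   .   .   .   .   .   .   .   .   .   .   .   .   .
```

View pics/topc.png

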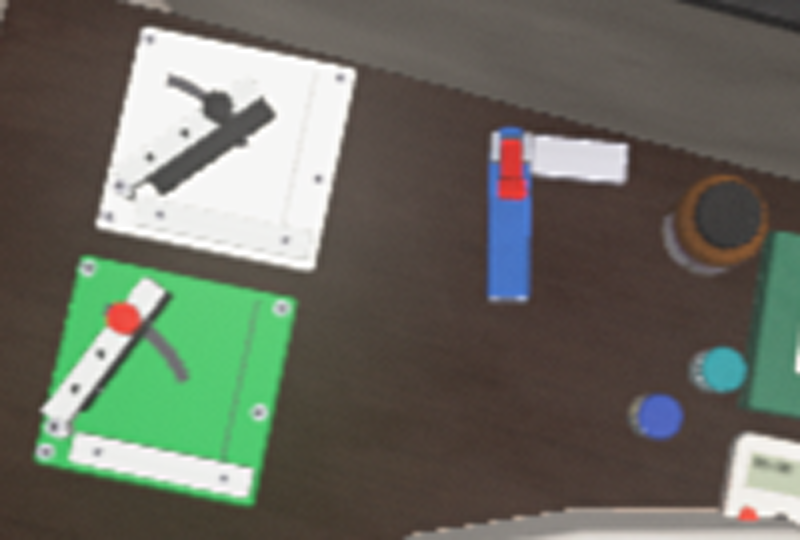

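Crop readings: bevel nose at (511,128), square end corners at (488,298) and (529,300), green rail inner edge from (75,434) to (254,470), and white rail inner edge from (140,198) to (312,236).

```bash
python3 - <<'E'
from h import *
z=np.load("pics/top0.npz");K,T=z["K"],z["T"]
for n,uv,h in [("nose",(511,128),.026),("endL",(488,298),.026),("endR",(529,300),.026),("grail a",(75,434),.016),("grail b",(254,470),.016),("gbar bot",(44,410),.026),("gbar top",(148,278),.026),("gfac bot",(84,410),.02),("gfac top",(170,292),.02),("wrail a",(140,198),.016),("wrail b",(312,236),.016),("gOcorner",(36,462),.008),("gTL",(83,257),.008),("gBR",(253,505),.008),("gTR",(297,297),.008),("wO",(97,228),.008),("wTL",(144,27),.008),("wBR",(313,270),.008),("wTR",(356,68),.008)]:
    p=onplane(K,T,(uv[0]/4+145-.375,uv[1]/4+135-.375),h);print(n,p.round(4))
P=np.load("pics/P.npy");print([(P[v,u]).round(3) for u,v in((275,205),(275,175),(195,240))])
E
```

```text
nose [0.5935 0.0773 0.026 ]
endL [0.5007 0.0895 0.026 ]
endR [0.4997 0.0675 0.026 ]
grail a [0.427  0.3117 0.016 ]
grail b [0.4083 0.2149 0.016 ]
gbar bot [0.4397 0.3263 0.026 ]
gbar top [0.5106 0.2728 0.026 ]
gfac bot [0.4398 0.3064 0.02  ]
gfac top [0.5035 0.2619 0.02  ]
wrail a [0.5553 0.2804 0.016 ]
wrail b [0.5348 0.1857 0.016 ]
gOcorner [0.4117 0.3342 0.008 ]
gTL [0.5234 0.3124 0.008 ]
gBR [0.3892 0.216  0.008 ]
gTR [0.5019 0.1942 0.008 ]
wO [0.5395 0.3052 0.008 ]
wTL [0.653  0.2825 0.008 ]
wBR [0.5169 0.1856 0.008 ]
wTR [0.6302 0.1634 0.008 ]
[array([0.51 , 0.071, 0.025]), array([0.575, 0.072, 0.029]), array([0.434, 0.245, 0.005])]
```

```bash
python3 -m inch '{"offsets": [[0.03,-0.03,-0.02,0,1],[0.06,-0.06,-0.05,0,1],[0.09,-0.09,-0.08,0.03,1],[0.125,-0.115,-0.09,0.06,1],[0.16,-0.145,-0.09,0.09,1],[0.195,-0.175,-0.09,0.12,1],[0.23,-0.205,-0.09,0.15,1],[0.265,-0.235,-0.09,0.18,1],[0.30,-0.27,-0.09,0.21,1],[0.335,-0.305,-0.09,0.24,1],[0.37,-0.34,-0.09,0.265,1],[0.40,-0.365,-0.09,0.265,1],[0.4275,-0.3855,-0.09,0.265,1],[0.45,-0.43,-0.09,0.265,1],[0.475,-0.47,-0.07,0.265,1],[0.5,-0.51,-0.04,0.265,1],[0.52,-0.55,-0.01,0.265,1],[0.539,-0.591,0.02,0.265,1],[0.539,-0.591,0.05,0.265,1],[0.539,-0.591,0.05,0.265,1]]}'
python3 - <<'E'
from h import *
s=ctrl.get_state();print(s["joint_positions"].round(3))
shot("wrist","w1")
E
```

```text
time: 2.1
position: [0.5344, 0.0796, 0.3496]
tool_rot: [-3.14, 0.012, 0.015]
ft_force: [0.5, -0.8, -0.5]
grip_width: 0.998
grip_force: 0.0
[ 0.516  0.199 -0.789  1.771  0.145  1.241 -1.89 ]
```

View pics/w1.png

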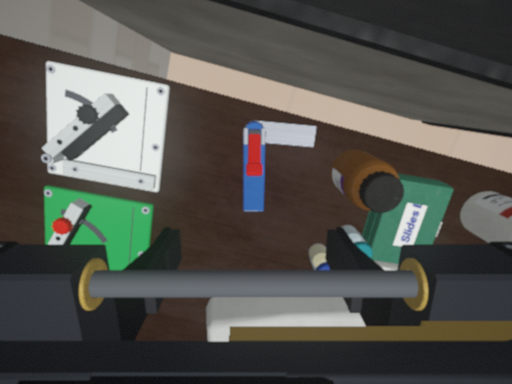

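The wrist view shows the stock with square end corners at (244,211) and (264,211), the nose at (254,122), and the blade's end at (315,135).

```bash
python3 - <<'E'
from h import *
z=np.load("pics/w1.npz");im,K,T=z["im"],z["K"],z["T"]
for n,uv,h in [("nose",(254,122),.026),("eL",(244,211),.026),("eR",(264,211),.026),("sL",(244.5,180),.026),("sR",(265,180),.026)]:
    print(n,onplane(K,T,uv,h).round(4))
s=ctrl.get_state();print(s["position"],R.from_rotvec(s["tool_rot"]).as_matrix().round(3))
hsv=cv2.cvtColor(im,cv2.COLOR_RGB2HSV);m=cv2.inRange(hsv,(105,120,60),(125,255,255));m[:,:235]=0;m[:,280:]=0;m[:110]=0;m[225:]=0
v,u=np.nonzero(m);
for r in range(115,216,6):
    c=u[v==r]; 
    if len(c):a,b=onplane(K,T,(c.min()-.5,r),.026),onplane(K,T,(c.max()+.5,r),.026);print(r,a[:2].round(4),b[:2].round(4))
print(v.max())
E
```

```text
nose [0.5927 0.0779 0.026 ]
eL [0.4989 0.0893 0.026 ]
eR [0.4988 0.0677 0.026 ]
sL [0.5336 0.0882 0.026 ]
sR [0.5335 0.0668 0.026 ]
[0.53557764 0.07780775 0.35230763] [[ 1.    -0.01  -0.006]
 [-0.01  -1.     0.   ]
 [-0.006 -0.    -1.   ]]
127 [0.5879 0.0844] [0.5878 0.0705]
145 [0.5702 0.0896] [0.57   0.0674]
151 [0.5641 0.0897] [0.564  0.0674]
157 [0.5579 0.0899] [0.5578 0.0674]
163 [0.5517 0.09  ] [0.5516 0.0674]
169 [0.5454 0.0901] [0.5453 0.0673]
175 [0.539  0.0902] [0.5389 0.0673]
181 [0.5326 0.0903] [0.5324 0.0673]
187 [0.526  0.0904] [0.5259 0.0672]
193 [0.5194 0.0905] [0.5192 0.0683]
199 [0.5127 0.0907] [0.5125 0.0682]
205 [0.5059 0.0908] [0.5057 0.0682]
210
```

```bash
python3 -m inch '{"offsets": [[0,0,0.04,0,1],[0,0,0.08,0,1],[0,0,0.115,0,1],[0,0,0.14,0,1],[0,0,0.155,0,1],[0,0,0.159,0,1],[0,0,0.159,0,1],[0,0,0.159,0,1]]}' ; python3 -c "
from h import *
s=ctrl.get_state();print(s['position'],s['ft_force'])"
```

```text
time: 2.95
position: [0.5378, 0.0767, 0.1974]
tool_rot: [3.141, -0.022, 0.005]
ft_force: [1.0, -0.1, -0.3]
grip_width: 1.003
grip_force: 0.0
[0.53776725 0.0766856  0.19735123] [ 0.99028987 -0.08777536 -0.33575922]
```

```bash
python3 -m inch '{"offsets": [[0,0,0.003,0,1],[0,0,0.003,0,0.1],[0,0,0.003,0,0.1],[0,0,0.003,0,0.1],[0,0,0.003,0,0.1],[0,0,0.003,0,0.1],[0,0,0.003,0,0.1],[0,0,0.003,0,0.1],[0,0,0.003,0,0.1],[0,0,0.003,0,0.1]]}' 30;python3 -m inch '{"offsets": [[0,0,0,0,0.1],[0,0,0,0,0.1]]}'
```

```text
time: 3.95
position: [0.5384, 0.0778, 0.1962]
tool_rot: [3.141, -0.021, 0.008]
ft_force: [-2.2, 2.5, 14.8]
grip_width: 0.263
grip_force: 1.3
time: 4.15
position: [0.5384, 0.078, 0.1962]
tool_rot: [3.141, -0.02, 0.009]
ft_force: [-2.3, 1.8, 13.9]
grip_width: 0.247
grip_force: 30.0
```

```bash
python3 -m inch '{"offsets": [[0,0,-0.01,0,0.1],[0,0,-0.03,0,0.1],[0,0,-0.06,0,0.1],[0,0,-0.06,0,0.1],[0,0,-0.06,0,0.1]]}';python3 - <<'E'
from h import *
im,d,K,T=shot("wrist","w2")
s=ctrl.get_state();print(s["position"],s["ft_force"])
shot("top","t2");shot("scene","s2")
a=cv2.imread("pics/s2.png")[150:270,220:330];b=cv2.imread("pics/w2.png")
out=np.zeros((600,800,3),np.uint8);out[:384,:512]=b;a=cv2.resize(a,None,fx=2.6,fy=2.6);out[:a.shape[0],514:514+a.shape[1]]=a
a=cv2.imread("pics/t2.png")[135:270,145:345];a=cv2.resize(a,None,fx=1.55,fy=1.55);out[388:388+a.shape[0],:a.shape[1]]=a
cv2.imwrite("pics/m2.png",out)
E
```

```text
time: 4.65
position: [0.5365, 0.0767, 0.2526]
tool_rot: [3.141, -0.022, 0.0]
ft_force: [-0.6, 0.1, -6.0]
grip_width: 0.247
grip_force: 30.0
[0.5359676  0.07655805 0.25161667] [-0.7911934   0.00874795 -4.41304468]
```

View pics/m2.png

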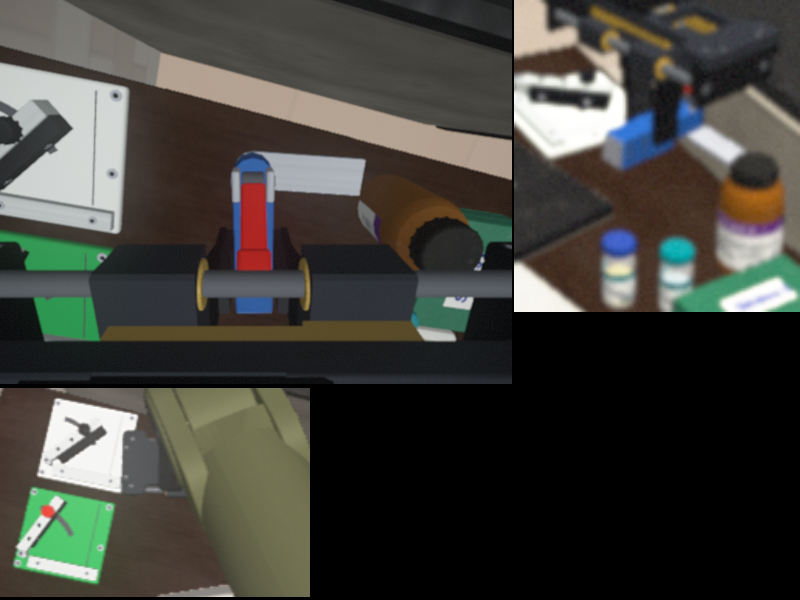

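```bash
python3 - <<'E'
from h import *
K,T=cam("scene");Ti=np.linalg.inv(T)
def pr(p):
    q=K@(Ti[:3,:3]@np.array(p)+Ti[:3,3]);return q[:2]/q[2]
s=ctrl.get_state();p=np.array(s["position"]);print(p)
for dx in(-.0095,.0095):
  for tz in(.182,.190,.196,.201): print(dx,tz,pr(p+[dx,-.014,-tz]).round(1), (pr(p+[dx,-.014,-tz])-[250,175])*8//1)
a=cv2.imread("pics/s2.png")[175:225,250:320];cv2.imwrite("pics/s2c.png",cv2.resize(a,None,fx=8,fy=8,interpolation=cv2.INTER_CUBIC))
E
```

```text
[0.53577309 0.07665655 0.25102043]
-0.0095 0.182 [272.7 204.3] [181. 234.]
-0.0095 0.19 [272.6 207.6] [180. 261.]
-0.0095 0.196 [272.5 210.1] [180. 281.]
-0.0095 0.201 [272.5 212.2] [180. 297.]
0.0095 0.182 [279.5 201.1] [235. 209.]
0.0095 0.19 [279.4 204.5] [234. 235.]
0.0095 0.196 [279.3 207. ] [234. 255.]
0.0095 0.201 [279.2 209.1] [233. 272.]
```

View pics/s2c.png

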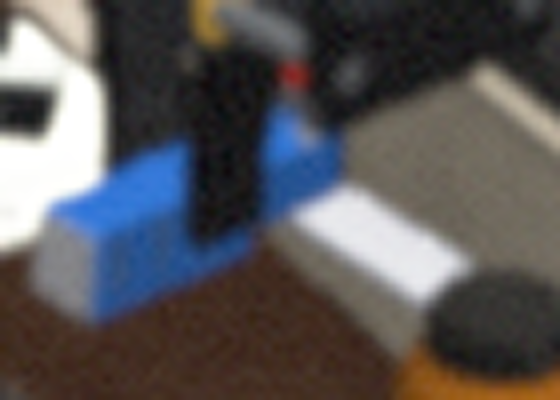

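The finger bottom is at about (190,245) and the stock bottom at about (200,275). That puts the fingertips about 10 mm above the bevel's underside, which clears the rail. Next I'll check the clearance to the microscope and how the bevel sits in the hand.

```bash
python3 - <<'E'
from h import *
z=np.load("pics/w2.npz");im,K,T=z["im"],z["K"],z["T"]
zt=T0=ctrl.get_state()["position"][2]-.196+.026
s=ctrl.get_state();p=s["position"];print(p,s["joint_positions"].round(2))
Rm=R.from_rotvec(s["tool_rot"]).as_matrix()
for uv in((253,153),(232,200),(273,200),(236,311),(273,311)):print(uv,(Rm.T@(onplane(K,T,uv,zt)-p)).round(4))
print("cam in tool",np.array(ctrl.camera_model("wrist")["hand_eye"]).round(3))
P=np.load("pics/P.npy");Q=P.reshape(-1,3);Q=Q[(Q[:,1]>.1)&(Q[:,1]<.3)&(Q[:,0]>.2)&(Q[:,0]<.45)&(Q[:,2]>.05)]
for x in np.arange(.2,.4,.02):
    q=Q[abs(Q[:,0]-x)<.01]
    if len(q):i=q[:,1].argmax();print(x.round(2),q[i].round(3))
# arc height
f=lambda cx,cy:P[int(cy/4+135),int(cx/4+145)].round(4)
print("arc",f(170,360),f(160,345),"bed",f(200,340),f(210,420),"knob",f(124,318))
E
```

```text
[0.53577309 0.07665655 0.25102043] [ 0.48  0.31 -0.76  1.87  0.25  1.05 -1.97]
(253, 153) [0.0573 0.0008 0.1698]
(232, 200) [ 0.0322 -0.0104  0.1699]
(273, 200) [0.0322 0.0114 0.1699]
(236, 311) [-0.0382 -0.0095  0.1701]
(273, 311) [-0.0382  0.0128  0.1701]
cam in tool [[ 0.001 -0.955 -0.296  0.081]
 [ 1.     0.001 -0.001  0.001]
 [ 0.001 -0.296  0.955  0.02 ]
 [ 0.     0.     0.     1.   ]]
0.28 [0.289 0.138 0.201]
0.3 [0.302 0.138 0.199]
0.32 [0.312 0.138 0.202]
0.34 [0.344 0.132 0.09 ]
0.36 [0.354 0.123 0.091]
arc [0.4663 0.2634 0.007 ] [0.475  0.2679 0.0081] bed [0.4773 0.246  0.0084] [0.4339 0.2406 0.0081] knob [0.4886 0.2816 0.0391]
```

```bash
python3 - <<'E'
from h import *
z=np.load("pics/t2.npz");d,K,T=z["d"],z["K"],z["T"]
v,u=np.mgrid[:384,:512];P=np.stack([(u-K[0,2])/K[0,0]*d,(v-K[1,2])/K[0,0]*d,d],-1)@T[:3,:3].T+T[:3,3]
Q=P[d>0]
ys=np.arange(.4,-.5,-.05);print("      "," ".join(f"{y*100:3.0f}" for y in ys))
for x in np.arange(.7,-.1,-.05):
    r=[]
    for y in ys:
        m=(abs(Q[:,0]-x)<.025)&(abs(Q[:,1]-y)<.025);r.append(f"{int(Q[m][:,2].max()*100):3d}" if m.any() else "  .")
    print(f"{x:6.2f}"," ".join(r))
E
python3 -c "
import cv2;a=cv2.imread('pics/s2.png');b=cv2.imread('pics/t2.png')
import numpy as np;cv2.imwrite('pics/st2.png',cv2.resize(np.hstack([a,b]),(800,300)))"
```

```text
40  35  30  25  20  15  10   5   0  -5 -10 -15 -20 -25 -30 -35 -40 -45
  0.70  32  28  28   5  44  46  48  48  47  46  45   .   .  33  31   .   .   .
  0.65  32  28  27   1   1   0   .   .  46  46  45  43  41  37  24   .   .   .
  0.60  32  28  27   4   2   1  45  47   .   .   .   6  39  37  29  21  13   .
  0.55  32  27  27   2   1  47  49  49   .   .   3   3   0   0   .   6  12   4
  0.50  28  28   4   2   1  24  51  52  51   .   3  10  10   0   0   .   .   .
  0.45  27  27   3   1   1   0  51  55  55   .   .   8  10   4   0  -7   .   .
  0.40  27  27   1   1   1   0  49  58  58  57   .   0   4   4   0  -8  -8   .
  0.35  27   4   1   1   0  10  11  59  60  60   .   .   0   0   0  -7   .   .
  0.30  27   5   1   0   0  23  27  40  41   .   .   .   0   0   0  -7   .   .
  0.25  27   4   0   0   0   0   .  40  40   .   .   .   .   0  -7  -8   .   .
  0.20  26   0   0   0   0   0   0   0   .   .   .   .   .   .  -8  -8   .  -8
  0.15   0   0   0   0   0   0   0   0   .   .   .   .   .   .   .   . -23 -21
  0.10   .   .   .   .   .   .   .   .   .   .   .   .   .   .   .   . -19 -19
  0.05   .   .   .   .   .   .   .   .   .   .   .   .   .   .   .   . -19 -19
 -0.00   .   .   .   .   .   .   .   .   .   .   .   .   .   .   .   .   .   .
 -0.05   .   .   .   .   .   .   .   .   .   .   .   .   .   .   .   .   .   .
```

View pics/st2.png

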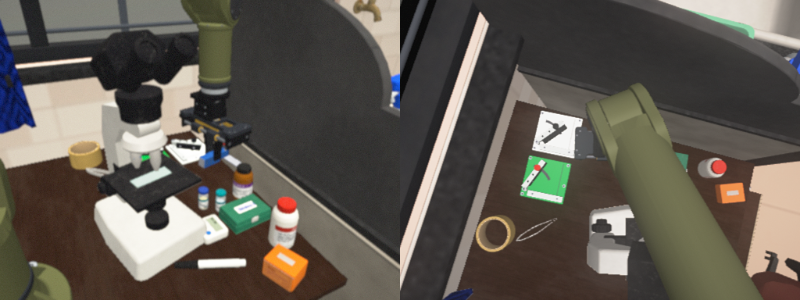

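The arm passes well above the microscope. Carrying the bevel to a hover over the green board, turned to lie along the rail.

```bash
python3 -m inch '{"offsets": [[-0.012,-0.013,-0.01,-0.138,0.1],[-0.023,-0.026,-0.01,-0.277,0.1],[-0.035,-0.04,-0.01,-0.415,0.1],[-0.046,-0.053,-0.01,-0.554,0.1],[-0.058,-0.066,-0.01,-0.692,0.1],[-0.069,-0.079,-0.01,-0.83,0.1],[-0.08,-0.092,-0.01,-0.969,0.1],[-0.092,-0.106,-0.01,-1.107,0.1],[-0.104,-0.119,-0.01,-1.246,0.1],[-0.115,-0.132,-0.01,-1.384,0.1],[-0.115,-0.132,-0.01,-1.384,0.1],[-0.115,-0.132,-0.01,-1.384,0.1],[-0.115,-0.132,-0.01,-1.384,0.1]]}'
python3 - <<'E'
from h import *
s=ctrl.get_state();print(s["joint_positions"].round(3),s["position"],s["ft_force"])
Rm=R.from_rotvec(s["tool_rot"]).as_matrix();print(Rm.round(3))
shot("wrist","w3")
a=cv2.imread("pics/w3.png");cv2.imwrite("pics/w3b.png",cv2.resize(a,(800,600),interpolation=cv2.INTER_CUBIC))
E
```

```text
time: 6.1
position: [0.4238, 0.2098, 0.2623]
tool_rot: [2.435, 1.986, -0.001]
ft_force: [-0.1, 0.1, -3.8]
grip_width: 0.244
grip_force: 30.0
[ 0.535  0.204 -1.119  2.015  0.213  1.047 -0.887] [0.4238057  0.20976793 0.26227436] [-0.06539333  0.13052392 -3.77057478]
[[ 0.201  0.98  -0.001]
 [ 0.98  -0.201 -0.001]
 [-0.001 -0.    -1.   ]]
```

View pics/w3b.png

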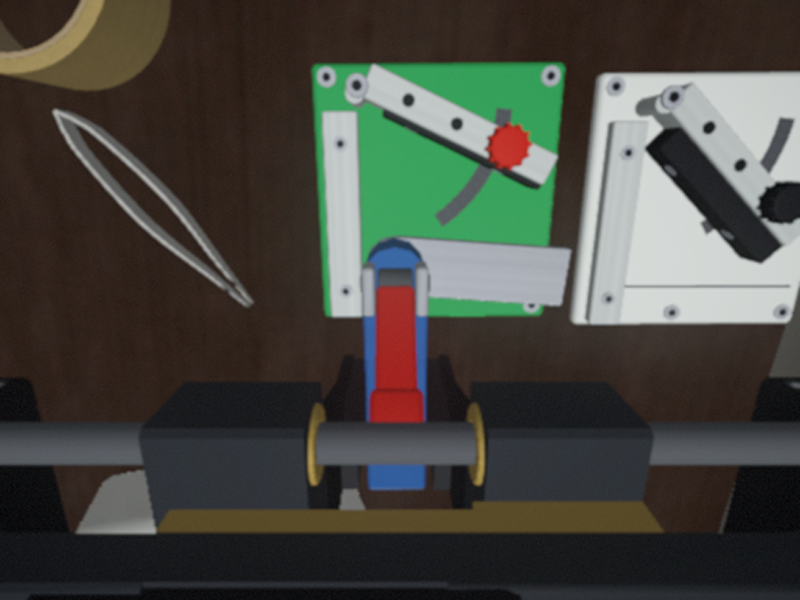

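The view is clear. In the 800-px picture, the green rail's inner edge runs (357,112) to (361,316) and the green facing (384,116) to (541,187). The white rail's inner edge runs (648,124) to (622,322) and the white facing's bed edge (648,150) to (752,258). The bevel's nose is at (394,240).

```bash
python3 - <<'E'
from h import *
z=np.load("pics/w3.npz");K,T=z["K"],z["T"]
s=ctrl.get_state();p=np.array(s["position"]);Rm=R.from_rotvec(s["tool_rot"]).as_matrix()
f=lambda uv,h:onplane(K,T,((uv[0]+.5)/1.5625-.5,(uv[1]+.5)/1.5625-.5),h)
A={}
for n,uv,h in[("ra",(357,112),.016),("rb",(361,316),.016),("fa",(384,116),.026),("fb",(541,187),.026),("ba",(372,101),.026),("bb",(544,184),.026),("wra",(648,124),.016),("wrb",(622,322),.016),("wfa",(648,150),.026),("wfb",(752,258),.026),("nose",(394,240),.0923),("eL",(369,488),.0923),("eR",(425,488),.0923),("mL",(364,360),.0923),("mR",(428,360),.0923),("btip1",(570,249),.07),("btip2",(562,305),.07),("bbase",(410,238),.07)]:
    A[n]=f(uv,h);print(n,A[n][:2].round(4),"tool",(Rm.T@(A[n]-p))[:2].round(4))
ang=lambda a,b:np.arctan2(*(A[b]-A[a])[1::-1])
r=ang("ra","rb");print("rail",r,np.linalg.norm(A["ra"]-A["rb"]),"wrail",ang("wra","wrb"),"fac",ang("fa","fb")-r,"bar",ang("ba","bb")-r,"wfac",ang("wfa","wfb")-r, "blade",ang("bbase","btip1")-r)
E
```

```text
ra [0.4266 0.3118] tool [ 0.1006 -0.0177]
rb [0.4069 0.2171] tool [ 0.0039 -0.018 ]
fa [0.4382 0.3069] tool [ 0.0981 -0.0054]
fb [0.501  0.2637] tool [0.0685 0.0648]
ba [0.4344 0.3137] tool [ 0.1041 -0.0105]
bb [0.5025 0.2648] tool [0.0698 0.0661]
wra [0.5543 0.2805] tool [0.0956 0.1136]
wrb [0.537  0.1872] tool [0.0008 0.1155]
wfa [0.5487 0.2701] tool [0.0843 0.1103]
wfb [0.5943 0.2116] tool [0.0362 0.1667]
nose [0.4342 0.2644] tool [ 0.0556 -0.0009]
eL [0.4056 0.1732] tool [-0.0394 -0.0104]
eR [0.4266 0.1689] tool [-0.0394  0.0109]
mL [0.4155 0.2254] tool [ 0.0137 -0.0113]
mR [0.4373 0.2209] tool [0.0137 0.011 ]
btip1 [0.4966 0.2443] tool [0.0486 0.0644]
btip2 [0.4916 0.2231] tool [0.0268 0.0637]
bbase [0.4392 0.2603] tool [0.0527 0.005 ]
rail -1.7761198398460396 0.09667804783505828 wrail -1.7536534750669825 fac 1.174258005875013 bar 1.152396857729501 wfac 0.8677139405678673 blade 1.5054424499508072
```

```bash
python3 -m inch '{"offsets": [[0,0,0.025,0,0.1],[0,0,0.045,0,0.1],[0,0,0.053,0,0.1],[0,0,0.055,0,0.1],[0,0,0.055,0,0.1],[0,0,0.055,0,0.1]]}';python3 -m inch '{"offsets": [[0,0,0.001,0,0.1],[0,0,0.001,0,0.1],[0,0,0.001,0,0.1]]}'; python3 -m inch '{"offsets": [[0,0,0.001,0,0.1],[0,0,0.001,0,0.1],[0,0,0.001,0,0.1]]}'
```

```text
time: 6.75
position: [0.424, 0.2109, 0.2086]
tool_rot: [2.432, 1.988, 0.002]
ft_force: [0.4, -1.2, -4.2]
grip_width: 0.249
grip_force: 30.0
time: 7.05
position: [0.4235, 0.2106, 0.207]
tool_rot: [2.432, 1.988, 0.0]
ft_force: [0.2, -0.9, -5.3]
grip_width: 0.252
grip_force: 30.0
time: 7.35
position: [0.4234, 0.2106, 0.2057]
tool_rot: [-2.432, -1.989, 0.0]
ft_force: [-0.6, 0.5, -4.8]
grip_width: 0.248
grip_force: 30.0
```

```bash
for i in 1 2; do python3 -m inch '{"offsets": [[0,0,0.001,0,0.1],[0,0,0.001,0,0.1],[0,0,0.001,0,0.1]]}' | sed -n '2p;4p'; done
```

```text
position: [0.4234, 0.2107, 0.2047]
ft_force: [-0.5, 0.7, -5.4]
position: [0.4235, 0.2107, 0.2042]
ft_force: [-2.0, -1.9, 5.7]
```

```bash
python3 -m inch '{"offsets": [[0,0,-0.0006,0,0.1],[0,0,-0.0006,0,0.1],[0,-0.002,-0.0006,0,0.1],[0,-0.004,-0.0006,0,0.1],[0,-0.0055,-0.0006,0,0.1],[0,-0.0055,-0.0006,0,0.1],[0,-0.0055,-0.0006,0,0.1]]}'; for i in 1 2; do python3 -m inch '{"offsets": [[0,-0.0007,0,0,0.1],[0,-0.0007,0,0,0.1],[0,-0.0007,0,0,0.1]]}' | sed -n '2,4p'; done
```

```text
time: 8.65
position: [0.418, 0.2118, 0.2043]
tool_rot: [-2.432, -1.989, -0.001]
ft_force: [1.8, 0.5, -3.2]
grip_width: 0.249
grip_force: 30.0
position: [0.4178, 0.2118, 0.2044]
tool_rot: [2.432, 1.988, 0.002]
ft_force: [3.4, 0.5, -5.8]
position: [0.4175, 0.2118, 0.2045]
tool_rot: [2.432, 1.987, 0.003]
ft_force: [5.3, 0.2, -7.5]
```

```bash
python3 -m inch '{"offsets": [[0.002,0.0003,0.0003,0,0.1],[0.005,0.0003,0.0003,0,0.1],[0.008,0.0003,0.0003,0,0.1],[0.011,0.0003,0.0003,0,0.1],[0.014,0.0003,0.0003,0,0.1],[0.017,0.0003,0.0003,0,0.1],[0.02,0.0003,0.0003,0,0.1],[0.02,0.0003,0.0003,0,0.1]]}'; python3 -m inch '{"offsets": [[0.003,0,0,0,0.1],[0.006,0,0,0,0.1],[0.009,0,0,0,0.1],[0.012,0,0,0,0.1],[0.012,0,0,0,0.1]]}'; python3 - <<'E'
from h import *
shot("wrist","w4")
E
```

```text
time: 10.05
position: [0.4215, 0.2303, 0.2043]
tool_rot: [2.431, 1.986, -0.004]
ft_force: [2.4, -4.3, 1.6]
grip_width: 0.25
grip_force: 30.0
time: 10.55
position: [0.4238, 0.2416, 0.2043]
tool_rot: [2.43, 1.985, -0.006]
ft_force: [1.9, -7.2, 4.1]
grip_width: 0.25
grip_force: 30.0
```

```bash
python3 -m inch '{"offsets": [[0,0.0002,-0.0008,0,0.1],[0.001,0.0002,-0.0008,0,0.1],[0.002,0.0002,-0.0008,0,0.1],[0.002,0.0002,-0.0008,0,0.1]]}'|sed -n '2,4p'; python3 - <<'E'
from h import *
shot("wrist","w5")
a=cv2.imread("pics/w5.png")[20:220,170:420];cv2.imwrite("pics/w5b.png",cv2.resize(a,(750,600),interpolation=cv2.INTER_CUBIC))
E
```

```text
position: [0.4243, 0.2437, 0.2045]
tool_rot: [2.431, 1.986, -0.004]
ft_force: [3.8, -3.5, -3.3]
```

View pics/w5b.png

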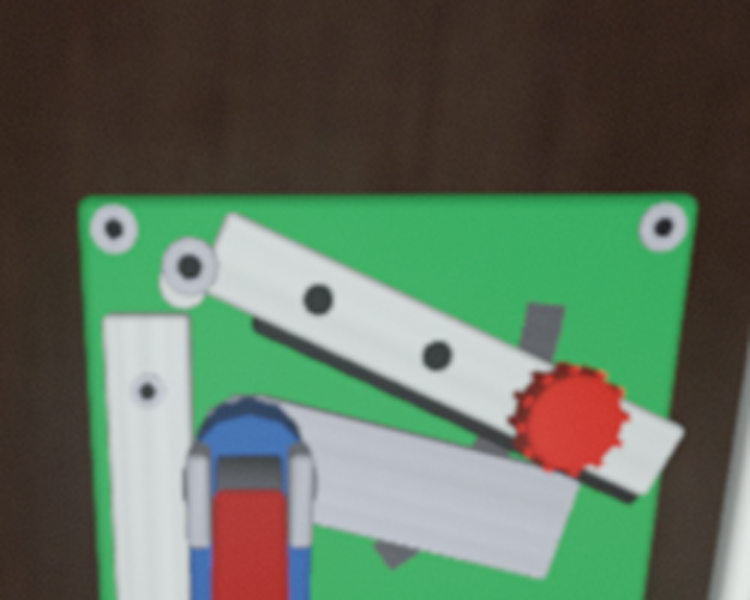

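The blade is leaning on the facing at its tip and has already turned part of the way. About 11 mm remain at the base. From here I'll go by feel.

```bash
python3 -m inch '{"offsets": [[0.002,0.0002,0,0,0.1],[0.004,0.0002,0,0,0.1],[0.006,0.0002,0,0,0.1],[0.007,0.0002,0,0,0.1],[0.007,0.0002,0,0,0.1]]}'|sed -n '2,4p'; for i in 1 2 3; do python3 -m inch '{"offsets": [[0.0005,0,0,0,0.1],[0.001,0,0,0,0.1],[0.001,0,0,0,0.1]]}'|sed -n '2p;4p'; done
```

```text
position: [0.4258, 0.2508, 0.2045]
tool_rot: [2.431, 1.986, -0.004]
ft_force: [3.0, -3.6, -4.0]
position: [0.426, 0.2516, 0.2044]
ft_force: [4.1, -4.1, -4.0]
position: [0.4262, 0.2525, 0.2044]
ft_force: [3.0, -4.1, -3.0]
position: [0.4264, 0.2535, 0.2044]
ft_force: [2.3, -4.3, -3.7]
```

```bash
for i in 1 2 3; do python3 -m inch '{"offsets": [[0.0005,0,0,0,0.1],[0.0005,0,0,0,0.1],[0.0005,0,0,0,0.1]]}'|sed -n '2p;4p'; done
```

```text
position: [0.4264, 0.254, 0.2044]
ft_force: [3.2, -3.7, -3.1]
position: [0.4266, 0.2544, 0.2044]
ft_force: [2.8, -4.0, -2.3]
position: [0.4266, 0.2549, 0.2044]
ft_force: [2.4, -5.3, -3.0]
```

```bash
for i in 1 2 3; do python3 -m inch '{"offsets": [[0.0005,0,0,0,0.1],[0.0005,0,0,0,0.1],[0.0005,0,0,0,0.1]]}'|sed -n '2p;4p'; done; python3 - <<'E'
from h import *
shot("wrist","w6")
E
```

```text
position: [0.4267, 0.2554, 0.2044]
ft_force: [3.1, -5.1, -3.6]
position: [0.4268, 0.2557, 0.2044]
ft_force: [3.0, -4.8, -2.3]
position: [0.4269, 0.2559, 0.2044]
ft_force: [2.0, -7.5, -1.2]
```

```bash
python3 - <<'E'
from h import *
for n in("w5","w6"):
    im=np.load(f"pics/{n}.npz")["im"].astype(int)
    g=(im[...,1]>im[...,0]+25)&(im[...,1]>im[...,2]+15);dark=im.max(-1)<70
    out=[]
    for u in range(262,372,12):
        col=range(110,190);dk=[v for v in col if dark[v,u] and not g[v,u]]
        if not dk: out.append((u,None));continue
        # last dark of first dark run
        v=dk[0]
        while dark[v+1,u]:v+=1
        k=0;w=v+1
        seq=[tuple(im[x,u]) for x in range(v,v+7)]
        out.append((u,dk[0],v,sum(g[v:v+30,u])))
    print(n,out)
    for u in(275,340):print(u,[tuple(int(c) for c in im[v,u]) for v in range(118,170,1)][::1] if n=="w6" else "")
E
```

```text
w5 [(262, 131, 132, np.int64(20)), (274, 117, 122, np.int64(13)), (286, 143, 143, np.int64(14)), (298, 148, 149, np.int64(12)), (310, 153, 154, np.int64(9)), (322, 159, 160, np.int64(7)), (334, 164, 166, np.int64(0)), (346, None), (358, None), (370, 181, 182, np.int64(29))]
275 
340 
w6 [(262, None), (274, None), (286, None), (298, 171, 171, np.int64(0)), (310, 176, 176, np.int64(0)), (322, None), (334, 187, 187, np.int64(0)), (346, None), (358, None), (370, None)]
275 [(67, 180, 106), (67, 179, 105), (67, 180, 106), (66, 179, 106), (68, 179, 107), (69, 180, 107), (67, 180, 107), (69, 178, 107), (84, 167, 111), (107, 144, 118), (135, 145, 141), (171, 177, 177), (198, 204, 203), (210, 216, 215), (213, 219, 218), (213, 219, 218), (212, 218, 217), (212, 218, 217), (212, 219, 218), (206, 212, 211), (169, 175, 174), (103, 110, 110), (66, 73, 73), (63, 71, 71), (65, 73, 72), (66, 73, 74), (66, 72, 73), (65, 71, 72), (64, 72, 72), (64, 71, 73), (119, 126, 125), (187, 194, 193), (207, 214, 213), (210, 216, 215), (210, 216, 216), (210, 217, 216), (211, 218, 217), (210, 217, 216), (202, 209, 2
[... 366 characters left out ...]
(61, 177, 102), (63, 177, 102), (62, 177, 102), (63, 178, 103), (62, 177, 103), (60, 176, 101), (62, 177, 103), (64, 177, 103), (63, 177, 103), (63, 177, 102), (64, 178, 103), (62, 177, 102), (62, 177, 103), (65, 177, 104), (64, 177, 103), (66, 178, 104), (64, 177, 103), (63, 177, 103), (64, 177, 104), (64, 178, 104), (65, 178, 104), (64, 178, 103), (66, 179, 104), (65, 177, 104), (67, 177, 104), (69, 176, 104), (70, 175, 105), (73, 170, 105), (74, 161, 101), (85, 151, 105), (103, 133, 113), (123, 133, 129), (157, 164, 162), (187, 193, 192), (203, 210, 209), (209, 216, 215), (210, 217, 216), (209, 216, 214), (209, 216, 214), (209, 216, 214), (209, 215, 214), (209, 216, 215), (209, 216, 215)]
```

```bash
cat > gap.py <<'E'
from h import *
def prof(n,us,slope0):
    im=np.load(f"pics/{n}.npz")["im"].astype(float).mean(-1)
    for u in us:
        v0=slope0(u);c=im[v0-14:v0+14,u];i=14-6+np.argmin(c[8:20]);
        lo=c[i];th=130
        a=i
        while a>0 and c[a]<th:a-=1
        b=i
        while b<27 and c[b]<th:b+=1
        ea=a+(c[a]-th)/(c[a]-c[a+1]);eb=b-(c[b]-th)/(c[b]-c[b-1])
        print(u,round(v0-14+ea,2),round(v0-14+eb,2),"w",round(eb-ea,2),"min",lo.round())
E
python3 - <<'E'
from gap import *
# edge near (275,160),(298,171),(334,187)
prof("w6",range(272,350,6),lambda u:int(160+(u-275)*.462))
E
```

```text
272 156.63 161.03 w 4.4 min 67.0
278 159.39 163.82 w 4.43 min 68.0
284 162.14 166.4 w 4.26 min 69.0
290 164.76 169.38 w 4.62 min 68.0
296 167.57 171.85 w 4.28 min 69.0
302 170.24 174.58 w 4.34 min 69.0
308 173.09 177.39 w 4.3 min 68.0
314 175.68 180.01 w 4.33 min 66.0
320 178.51 182.86 w 4.36 min 67.0
326 181.2 185.39 w 4.18 min 67.0
332 183.97 188.32 w 4.35 min 65.0
338 186.09 190.88 w 4.79 min 68.0
344 158.5 194.38 w 35.88 min 91.0
```

Blade and facing are flush, with the dark band at a constant 4.35 px along the whole blade. Releasing, rising over the lever, and closing the fingers to press it.

```bash
python3 -m inch '{"offsets": [[0,0,0,0,0.3],[0,0,0,0,0.35],[0,0,0,0,0.45],[0,0,0,0,0.5],[0,0,0,0,0.5]]}';python3 -c "
from h import *
shot('wrist','w7')
from gap import *
prof('w7',range(272,340,10),lambda u:int(160+(u-275)*.462))"; python3 -m inch '{"offsets": [[0,0,-0.01,0,0.5],[0,0,-0.04,0,0.5],[0,0,-0.07,0,0.5],[0,0,-0.085,0,0.0],[0.005,0,-0.085,0,0.0],[0.0095,0,-0.085,0,0.0],[0.0095,0,-0.085,0,0],[0.0095,0,-0.085,0,0],[0.0095,0,-0.085,0,0],[0.0095,0,-0.085,0,0],[0.0095,0,-0.085,0,0]]}'
```

```text
time: 14.8
position: [0.4265, 0.2583, 0.2049]
tool_rot: [-2.431, -1.989, -0.0]
ft_force: [0.4, -0.2, -0.4]
grip_width: 0.475
grip_force: 0.0
272 161.68 165.84 w 4.16 min 77.0
282 166.23 170.39 w 4.16 min 71.0
292 170.73 174.81 w 4.08 min 75.0
302 175.36 179.45 w 4.09 min 71.0
312 179.9 184.06 w 4.16 min 67.0
322 184.46 188.59 w 4.13 min 71.0
332 189.03 193.31 w 4.28 min 64.0
time: 15.95
position: [0.4285, 0.2672, 0.2896]
tool_rot: [-2.432, -1.988, 0.001]
ft_force: [0.0, 0.9, -0.3]
grip_width: 0.009
grip_force: 0.0
```

```bash
python3 -m inch '{"offsets": [[-0.002,0,0.01,0,0],[-0.002,0,0.025,0,0],[-0.002,0,0.03,0,0],[-0.002,0,0.033,0,0],[-0.002,0,0.033,0,0]]}'|sed -n '2p;4p'; for i in 1 2 3 4 ; do python3 -m inch '{"offsets": [[0,0,0.002,0,0],[0,0,0.003,0,0],[0,0,0.003,0,0]]}'|sed -n '2p;4p'; done
```

```text
position: [0.4281, 0.2652, 0.2562]
ft_force: [-0.5, 0.0, -0.3]
position: [0.4282, 0.265, 0.254]
ft_force: [-2.0, -2.2, 4.0]
position: [0.4284, 0.265, 0.2509]
ft_force: [-0.6, -1.5, 2.3]
position: [0.4282, 0.2656, 0.2477]
ft_force: [0.2, 0.0, 0.6]
position: [0.4281, 0.2656, 0.2447]
ft_force: [-0.1, 0.5, 0.1]
```

```bash
for i in 1 2 3 4 ; do python3 -m inch '{"offsets": [[0,0,0.002,0,0],[0,0,0.003,0,0],[0,0,0.003,0,0]]}'|sed -n '2p;4p'; done
```

```text
position: [0.4282, 0.2649, 0.242]
ft_force: [-1.6, -2.4, 6.5]
position: [0.4281, 0.2653, 0.2385]
ft_force: [-1.1, 0.1, -0.5]
position: [0.4282, 0.2652, 0.2358]
ft_force: [-1.0, -1.6, 3.0]
position: [0.4281, 0.2648, 0.2327]
ft_force: [-1.5, -3.3, 4.9]
```

```bash
for i in 1 2 3 4 ; do python3 -m inch '{"offsets": [[0,0,0.001,0,0],[0,0,0.001,0,0],[0,0,0.001,0,0]]}'|sed -n '2p;4p'; done
```

```text
position: [0.4281, 0.2646, 0.2317]
ft_force: [-1.1, -2.8, 4.4]
position: [0.4281, 0.2655, 0.2306]
ft_force: [-0.4, -1.0, -0.6]
position: [0.4282, 0.2656, 0.23]
ft_force: [-0.5, 0.7, 3.4]
position: [0.4283, 0.2658, 0.2297]
ft_force: [-2.0, -0.9, 9.6]
```

```bash
python3 -m inch '{"offsets": [[0,0,0.001,0,0],[0,0,0.001,0,0],[0,0,0.001,0,0]]}'|sed -n '2p;4p'; python3 -m inch '{"offsets": [[0,0,-0.003,0,0],[0,0,-0.02,0,0],[0,0,-0.06,0,0.3],[0,0,-0.06,0,0.5],[-0.005,0,-0.06,0,0.6],[-0.005,0,-0.06,0,0.6],[-0.005,0,-0.06,0,0.6]]}'; python3 - <<'E'
from h import *
im,d,K,T=shot("wrist","w8")
v,u=np.mgrid[:384,:512];P=np.stack([(u-K[0,2])/K[0,0]*d,(v-K[1,2])/K[0,0]*d,d],-1)@T[:3,:3].T+T[:3,3]
h=cv2.cvtColor(im,cv2.COLOR_RGB2HSV);m=((h[...,0]<8)|(h[...,0]>172))&(h[...,1]>150)&(abs(u-253)<30)&(d>0)
for r in range(100,300,8):
    k=m[r]
    if k.sum()>3:print(r,u[r][k].min(),u[r][k].max(),np.median(P[r][k],0).round(4))
E
```

```text
position: [0.4284, 0.266, 0.2294]
ft_force: [-4.0, -2.8, 16.6]
time: 21.05
position: [0.4269, 0.2597, 0.2869]
tool_rot: [-2.433, -1.988, 0.003]
ft_force: [0.2, 0.6, 0.5]
grip_width: 0.374
grip_force: 0.0
164 249 259 [0.4341 0.2944 0.0456]
172 247 261 [0.4329 0.2885 0.0458]
180 247 261 [0.4316 0.2823 0.0459]
188 248 261 [0.4308 0.2761 0.0459]
196 248 260 [0.4292 0.2699 0.0458]
204 247 261 [0.4278 0.2636 0.0462]
212 246 263 [0.4269 0.2571 0.0468]
```

```bash
python3 - <<'E'
from h import *
P=np.load("pics/P.npy");Q=P.reshape(-1,3)
ex=np.array([.201,.98]);ey=np.array([.98,-.201]);W=np.array([.5543,.2805])+.006*ex
q=Q[:,:2]-W;xb=-(q@ex);yb=q@ey
for x in(0,.05,.1,.13,.16,.19,.22):
    for zr in((.03,.07),(.09,.15),(.16,.25),(.3,.4)):
        m=(abs(xb-x)<.01)&(Q[:,2]>zr[0])&(Q[:,2]<zr[1])&(yb>.06)&(yb<.3)
        if m.any():print(x,zr,m.sum(),np.percentile(yb[m],[0,5,50]).round(3))
# gap check w8
z7=np.load("pics/w7.npz");z8=np.load("pics/w8.npz");Ti=np.linalg.inv(z8["T"])
L=[]
for u,v in((272,165.8),(332,193.3)):
    p=onplane(z7["K"],z7["T"],(u,v),.0135);c=z8["K"]@(Ti[:3,:3]@p+Ti[:3,3]);L.append(c[:2]/c[2])
print(L);(a,b)=L
from gap import prof
prof("w8",range(int(a[0])+2,int(b[0]),8),lambda u:int(round(a[1]+(u-a[0])*(b[1]-a[1])/(b[0]-a[0])))-2)
E
```

```text
0 (0.03, 0.07) 85 [0.178 0.179 0.184]
0 (0.09, 0.15) 92 [0.19  0.19  0.191]
0 (0.16, 0.25) 197 [0.19  0.19  0.191]
0 (0.3, 0.4) 425 [0.189 0.19  0.191]
0.05 (0.03, 0.07) 92 [0.062 0.126 0.181]
0.05 (0.09, 0.15) 90 [0.187 0.187 0.188]
0.05 (0.16, 0.25) 198 [0.187 0.187 0.188]
0.05 (0.3, 0.4) 432 [0.187 0.187 0.188]
0.1 (0.03, 0.07) 85 [0.173 0.173 0.179]
0.1 (0.09, 0.15) 100 [0.184 0.185 0.185]
0.1 (0.16, 0.25) 200 [0.184 0.184 0.185]
0.1 (0.3, 0.4) 432 [0.184 0.184 0.185]
0.13 (0.03, 0.07) 86 [0.171 0.172 0.176]
0.13 (0.09, 0.15) 98 [0.182 0.183 0.184]
0.13 (0.16, 0.25) 196 [0.182 0.183 0.184]
0.13 (0.3, 0.4) 432 [0.182 0.182 0.183]
0.16 (0.03, 0.07) 86 [0.169 0.17  0.175]
0.16 (0.09, 0.15) 92 [0.18  0.181 0.182]
0.16 (0.16, 0.25) 193 [0.18  0.181 0.182]
0.16 (0.3, 0.4) 438 [0.18  0.181 0.182]
0.19 (0.03, 0.07) 112 [0.061 0.064 0.17 ]
0.19 (0.09, 0.15) 97 [0.179 0.179 0.18 ]
0.19 (0.16, 0.25) 206 [0.179 0.179 0.18 ]
0.19 (0.3, 0.4) 440 [0.178 0.179 0.18 ]
0.22 (0.03, 0.07) 87 [0.166 0.166 0.172]
0.22 (0.09, 0.15) 98 [0.177 0.177 0.178]
0.22 (0.16, 0.25) 201 [0.177 0.177 0.178]
0.22 (0.3, 0.4) 439 [0.176 0.177 0.178]
[array([266.38054603, 146.99167335]), array([308.2112016 , 166.41722076])]
268 144.05 147.36 w 3.3 min 68.0
276 147.82 151.17 w 3.35 min 71.0
284 151.45 154.65 w 3.2 min 66.0
292 155.16 158.46 w 3.3 min 64.0
300 158.85 162.17 w 3.32 min 73.0
```

The lever is flat (0.046 m) and the blade is still flush. The wall is 18 cm from the white rail, so there's clearance. Regripping.

```bash
python3 -m inch '{"offsets": [[-0.0038,0,0.02,0,0.6],[-0.0038,0,0.05,0,0.6],[-0.0038,0,0.07,0,0.6],[-0.0038,0,0.08,0,0.6],[-0.0038,0,0.0815,0,0.6],[-0.0038,0,0.0815,0,0.6],[-0.0038,0,0.0815,0,0.6]]}'|sed -n '2p;4p'; python3 -m inch '{"offsets": [[0,0,0,0,0.4],[0,0,0,0,0.1],[0,0,0,0,0.1],[0,0,0,0,0.1],[0,0,0,0,0.1],[0,0,0,0,0.1],[0,0,0,0,0.1]]}' 30
```

```text
position: [0.4268, 0.2571, 0.2072]
ft_force: [0.1, -0.2, 0.4]
time: 22.5
position: [0.4268, 0.2565, 0.2064]
tool_rot: [2.432, 1.988, 0.001]
ft_force: [1.1, -0.2, -0.9]
grip_width: 0.247
grip_force: 30.0
```

```bash
python3 -m inch '{"offsets": [[-0.003,0.001,0,0,0.1],[-0.008,0.003,-0.002,0,0.1],[-0.015,0.005,-0.02,0,0.1],[-0.022,0.01,-0.045,0,0.1],[-0.035,0.03,-0.05,0,0.1],[-0.045,0.055,-0.05,0,0.1],[-0.055,0.08,-0.05,0,0.1],[-0.065,0.105,-0.05,0,0.1],[-0.065,0.125,-0.05,0,0.1],[-0.065,0.1366,-0.05,0,0.1],[-0.065,0.1366,-0.05,0,0.1],[-0.065,0.1366,-0.05,0,0.1],[-0.065,0.1366,-0.05,0,0.1]]}'
python3 - <<'E'
from h import *
s=ctrl.get_state();print(s["joint_positions"].round(2),s["position"])
im,d,K,T=shot("wrist","w9")
Rm=R.from_rotvec(s["tool_rot"]).as_matrix();print(Rm[:2,:2].round(4))
g=im.mean(-1);zt=.026
# brightness profile rows across rail (printed in tool y at z=.016)
for r in(100,130,150):
    print(r,[int(x) for x in g[r,190:330:2]])
cv2.imwrite("pics/w9b.png",cv2.resize(im[:,:,::-1],(800,600),interpolation=cv2.INTER_CUBIC))
E
```

```text
time: 23.8
position: [0.546, 0.1667, 0.2561]
tool_rot: [-2.43, -1.991, 0.002]
ft_force: [-0.1, 0.2, -4.6]
grip_width: 0.248
grip_force: 30.0
[ 0.47  0.45 -0.98  1.79  0.41  1.12 -0.85] [0.54604542 0.16670375 0.25609637]
[[ 0.1967  0.9805]
 [ 0.9805 -0.1967]]
100 [52, 52, 54, 54, 55, 54, 53, 54, 91, 193, 213, 195, 194, 193, 197, 198, 194, 196, 200, 198, 197, 195, 167, 211, 215, 215, 215, 215, 215, 215, 214, 214, 215, 215, 215, 214, 215, 215, 215, 205, 133, 57, 60, 60, 59, 60, 60, 57, 57, 57, 57, 56, 54, 93, 164, 194, 179, 94, 47, 52, 57, 55, 54, 53, 53, 53, 52, 50, 49, 49]
130 [50, 50, 49, 52, 54, 51, 54, 55, 53, 146, 204, 212, 189, 194, 195, 197, 196, 196, 200, 202, 198, 195, 182, 195, 216, 215, 215, 215, 215, 215, 215, 215, 215, 215, 216, 216, 216, 215, 215, 216, 215, 215, 215, 215, 216, 215, 215, 215, 215, 216, 215, 215, 215, 215, 215, 176, 73, 64, 62, 62, 64, 62, 64, 61, 62, 59, 60, 61, 109, 176]
150 [51, 52, 53, 51, 53, 52, 55, 55, 56, 86, 191, 211, 188, 195, 194, 197, 196, 195, 199, 202, 199, 197, 186, 186, 216, 215, 215, 215, 215, 215, 215, 216, 216, 216, 216, 216, 215, 216, 216, 216, 216, 215, 215, 216, 215, 215, 215, 215, 215, 216, 215, 215, 215, 215, 215, 215, 215, 215, 215, 215, 215, 215, 214, 215, 215, 215, 215, 214, 215, 215]
```

View pics/w9b.png

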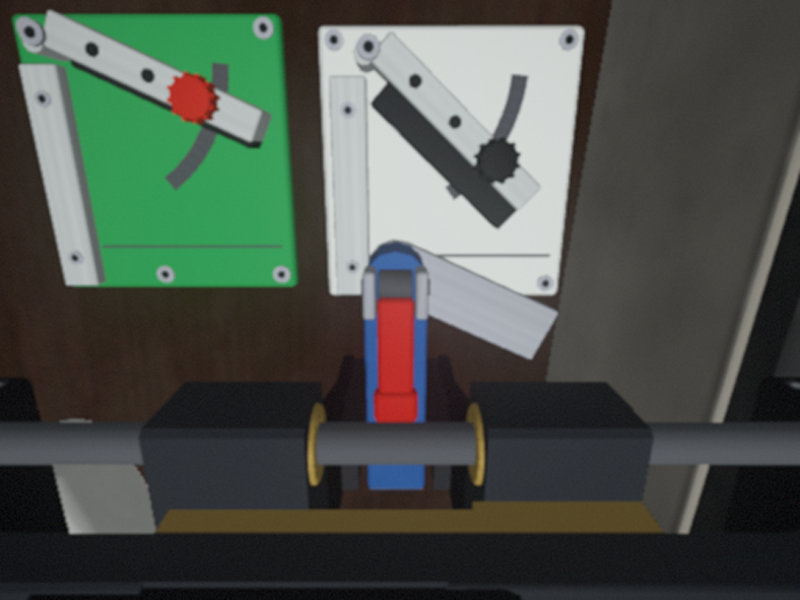

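The white rail's inner edge runs (365,77) to (369,294) and the facing's bed edge (374,103) to (498,228), all in the 800-px picture. The bevel is hovering over the rail end with its blade clear.

```bash
python3 - <<'E'
from h import *
z=np.load("pics/w9.npz");K,T=z["K"],z["T"]
s=ctrl.get_state();p=np.array(s["position"]);Rm=R.from_rotvec(s["tool_rot"]).as_matrix()
f=lambda uv,h:(Rm.T@(onplane(K,T,((uv[0]+.5)/1.5625-.5,(uv[1]+.5)/1.5625-.5),h)-p))[:2].round(4)
for uv,h in(((365,77),.016),((369,294),.016),((374,103),.026),((498,228),.026),((394,242),.0757),((364,360),.0757),((428,360),.0757)):print(uv,f(uv,h))
E
```

```text
(365, 77) [ 0.1141 -0.0137]
(369, 294) [ 0.0175 -0.0136]
(374, 103) [ 0.1028 -0.0096]
(498, 228) [0.0511 0.0452]
(394, 242) [ 0.0533 -0.0011]
(364, 360) [ 0.0091 -0.0123]
(428, 360) [0.0091 0.0116]
```

```bash
python3 -m inch '{"offsets": [[0,0.001,0.025,0,0.1],[0,0.001,0.042,0,0.1],[0,0.001,0.047,0,0.1],[0,0.001,0.047,0,0.1],[0,0.001,0.047,0,0.1]]}'|sed -n '2p;4p'; for i in 1 2 3; do python3 -m inch '{"offsets": [[0,0,0.001,0,0.1],[0,0,0.001,0,0.1],[0,0,0.001,0,0.1]]}' | sed -n '2p;4p'; done
```

```text
position: [0.5485, 0.166, 0.2099]
ft_force: [0.3, 0.6, -3.9]
position: [0.5485, 0.1657, 0.2087]
ft_force: [-0.9, -0.1, -5.5]
position: [0.5484, 0.1656, 0.2073]
ft_force: [0.5, -0.5, -5.1]
position: [0.5484, 0.1656, 0.2063]
ft_force: [0.2, -0.3, -4.8]
```

```bash
for i in 1 2; do python3 -m inch '{"offsets": [[0,0,0.0005,0,0.1],[0,0,0.0005,0,0.1],[0,0,0.0005,0,0.1]]}' | sed -n '2p;4p'; done
```

```text
position: [0.5484, 0.1656, 0.2061]
ft_force: [-1.8, -0.6, -1.7]
position: [0.5484, 0.1656, 0.2058]
ft_force: [-3.6, -1.8, 4.2]
```

```bash
python3 -m inch '{"offsets": [[0,-0.002,0,0,0.1],[0,-0.002,0,0,0.1],[0,-0.002,0,0,0.1]]}' | sed -n '2,4p'; for i in 1 2; do python3 -m inch '{"offsets": [[0,-0.001,0,0,0.1],[0,-0.001,0,0,0.1],[0,-0.001,0,0,0.1]]}' | sed -n '2p;4p'; done
```

```text
position: [0.5473, 0.1658, 0.2058]
tool_rot: [2.432, 1.987, 0.003]
ft_force: [2.4, -2.0, 1.7]
position: [0.5459, 0.1664, 0.2057]
ft_force: [3.7, -0.8, 1.8]
position: [0.5447, 0.1667, 0.2056]
ft_force: [4.6, -0.0, 3.0]
```

```bash
python3 -m inch '{"offsets": [[0,0,-0.0006,0,0.1],[0,0,-0.0006,0,0.1]]}' | sed -n '2,4p'; for i in 1 2; do python3 -m inch '{"offsets": [[0,-0.0007,0,0,0.1],[0,-0.0007,0,0,0.1],[0,-0.0007,0,0,0.1]]}' | sed -n '2p;4p'; done
```

```text
position: [0.5441, 0.1667, 0.2057]
tool_rot: [-2.431, -1.989, 0.001]
ft_force: [3.8, 0.0, 1.7]
position: [0.5436, 0.1667, 0.2058]
ft_force: [2.2, 0.0, 1.2]
position: [0.5433, 0.1667, 0.2058]
ft_force: [5.1, 1.0, -0.8]
```

```bash
python3 -m inch '{"offsets": [[0,-0.0007,-0.0003,0,0.1],[0,-0.0007,-0.0003,0,0.1],[0,-0.0007,-0.0003,0,0.1]]}' | sed -n '2,4p'; python3 -m inch '{"offsets": [[0,0.0003,-0.0002,0,0.1],[0.003,0.0003,-0.0002,0,0.1],[0.006,0.0003,-0.0002,0,0.1],[0.009,0.0003,-0.0002,0,0.1],[0.01,0.0003,-0.0002,0,0.1],[0.01,0.0003,-0.0002,0,0.1]]}' | sed -n '2,4p'
```

```text
position: [0.543, 0.1667, 0.206]
tool_rot: [2.432, 1.988, 0.003]
ft_force: [7.1, 1.5, -4.0]
position: [0.5447, 0.171, 0.2059]
tool_rot: [2.43, 1.98, -0.018]
ft_force: [-0.4, -14.6, 10.0]
```

```bash
python3 -m inch '{"offsets": [[-0.006,0.0005,-0.0005,0,0.1],[-0.008,0.0005,-0.0005,0,0.1],[-0.008,0.0005,-0.0005,0,0.1]]}' | sed -n '1,4p'; python3 - <<'E'
from h import *
im,d,K,T=shot("wrist","w10")
s=ctrl.get_state();p=np.array(s["position"]);Rm=R.from_rotvec(s["tool_rot"]).as_matrix();print(p)
v,u=np.mgrid[:384,:512];P=np.stack([(u-K[0,2])/K[0,0]*d,(v-K[1,2])/K[0,0]*d,d],-1)@T[:3,:3].T+T[:3,3]
L=(P-p)@Rm; ok=(d>0)
# height map in tool coords 4 mm cells, mm
for x in np.arange(.12,-.02,-.004):
    r=[]
    for y in np.arange(-.04,.09,.004):
        m=ok&(abs(L[...,0]-x)<.002)&(abs(L[...,1]-y)<.002);r.append(f"{np.median(P[...,2][m])*1000:3.0f}" if m.any() else "  .")
    print(f"{x*1000:4.0f}"," ".join(r))
E
```

```text
time: 28.75
position: [0.5436, 0.168, 0.2063]
tool_rot: [2.433, 1.988, -0.0]
ft_force: [6.3, -0.7, -3.8]
[0.54363691 0.16799829 0.20631313]
 120  -0  -0   7   8   8   8   8  28  29  26  26  26  25  24   8   8   8   7   8   8   8   8   8   7   8   8   8   8   7   8   7   7  -0
 116  -0  -0   6   8   8   8   8  20  16  25  26  26  26  25  25   8   8   8   8   8   8   8   8   8   8   8   8   8   8   8   8   7  -0
 112  -0  -0   6   8  16  16  15  15   8  10  25  26  26  26  26  25   8   8   8   8   8   8   8   8   8   8   8   7   8   8   8   7  -0
 108  -0  -0   7   8  16  16  16  15   8  23  24  26  25  26  26  26  25   8   8   8   8   8   8   8   8   8   8   8   8   8   8   7  -0
 104  -0  -0   6   8  16  16  16  15  23  24  24  24  25  26  26  26  26  25   8   8   8   8   8   8   8   8   8   8   8   8   7   7  -0
 100  -0  -0   6   8  16  16  16  15   9  24  24  24  24  25  26  26  26  26  25   8   8   8   8   8   8   8   8   8   8   8   8   7  -0
  96  -0  -0   6   8  16  16  16  15   8   8  23  24  24  24  25  26  26  26  26  25   8   8   8   8   8   8   8   7   8   8   8   7  -0
 
[... 3134 characters left out ...]
 -0  99  -0  -0
  -0  -0  -0  -1  -0  -0  -0  81  46  34  47  47  47  34  45  81  -1  -0  -0  -0  -0  -0  -0  -1  -1  -0  -0  -0  -0  -0  -1  97  -0  -0
  -4  -0  -0  -0  -1  -0   .  75  73  34  47  46  47  34  73  76  -1  -0  -0  -0  -1  -1  -0  -0  -0  -1  -0  -0  -0  -0  -1  94  -0  -1
  -8  -1  -0  -0  -0  -1   .  74  73  33   .   .   .  34  72  73   .  -0  -0  -0  -0  -0  -0  -0  -0  -0  -0  -0  -0  -1  -1  -0  -0  -1
 -12  -1  -0  -1  -1  -1   .  76  33  34   .   .   .  33  34  74   .  -0  -0  -1  -0  -1  -1  -1  -1  -0  -1  -0  -1  -1  -1  -0  -1  -1
 -16   .   .  -0  -1   .   .   .   .   .   .   .   .   .   .   .   .   .  -0  -0   .   .   .   .   .   .   .   .   .   .   .   .   .   .
```

The height map shows the rail-side finger about 4 mm short of the rail's end (tool x about 14 mm), and the slide stopped after 4.4 mm. So that finger was catching the rail end. I'll set the bevel down and regrip it higher.

```bash
python3 -m inch '{"offsets": [[0,0.0015,0.0005,0,0.1],[0,0.0015,0.0008,0,0.1],[0,0.0015,0.0008,0,0.3],[0,0.0015,0.0008,0,0.4],[0,0.0015,0.0008,0,0.45],[0,0.0015,0.0008,0,0.45],[0,0.0015,-0.0035,0,0.45],[0,0.0015,-0.0035,0,0.45]]}'; python3 -m inch '{"offsets": [[0,0,0,0,0.1],[0,0,0,0,0.1],[0,0,0,0,0.1],[0,0,0,0,0.1],[0,0,0,0,0.1],[0,0,0,0,0.1]]}' 35; python3 - <<'E'
from h import *
im,d,K,T=shot("wrist","w11")
s=ctrl.get_state();p=np.array(s["position"]);Rm=R.from_rotvec(s["tool_rot"]).as_matrix();print(p,s["ft_force"])
v,u=np.mgrid[:384,:512];P=np.stack([(u-K[0,2])/K[0,0]*d,(v-K[1,2])/K[0,0]*d,d],-1)@T[:3,:3].T+T[:3,3]
L=(P-p)@Rm
for lo,hi,n in((.014,.018,"rail"),(.04,.05,"lev+stock"),(.03,.036,"stock")):
    m=(d>0)&(P[...,2]>lo)&(P[...,2]<hi)&(abs(L[...,1])<.028)
    q=L[m];print(n,np.percentile(q[:,0],[1,99]).round(4),np.percentile(q[:,1],[1,99]).round(4))
E
```

```text
time: 29.6
position: [0.5452, 0.1686, 0.211]
tool_rot: [2.432, 1.989, 0.001]
ft_force: [0.7, 0.3, -0.2]
grip_width: 0.446
grip_force: 0.0
time: 30.2
position: [0.5445, 0.1685, 0.2103]
tool_rot: [-2.431, -1.989, 0.002]
ft_force: [-3.7, -0.6, 3.1]
grip_width: 0.238
grip_force: 35.0
[0.5445289  0.16842681 0.21027604] [-4.54944042 -1.33399387  3.99348265]
rail [0.0176 0.1133] [-0.0271  0.0261]
lev+stock [-0.0077  0.0431] [-0.017   0.0172]
stock [-0.0089  0.1025] [-0.0175  0.0176]
```

```bash
python3 -m inch '{"offsets": [[0,-0.001,-0.0006,0,0.1],[0,-0.002,-0.0008,0,0.1],[0,-0.0028,-0.0008,0,0.1],[0,-0.0028,-0.0008,0,0.1]]}' | sed -n '2,4p';  python3 -m inch '{"offsets": [[0.002,0,0,0,0.1],[0.004,0,0,0,0.1],[0.006,0,0,0,0.1],[0.006,0,0,0,0.1]]}' | sed -n '2,4p'
```

```text
position: [0.5428, 0.1684, 0.211]
tool_rot: [2.432, 1.987, 0.002]
ft_force: [2.7, -0.3, -6.4]
position: [0.5439, 0.1711, 0.2111]
tool_rot: [2.431, 1.982, -0.011]
ft_force: [-1.2, -11.2, 2.3]
```

It still jams at the same spot, so the finger isn't the cause. Backing off and lifting over the spot, still clear of the fence. Setting down there will also show whether anything is underneath.

```bash
python3 -m inch '{"offsets": [[-0.006,0.0005,0,0,0.1],[-0.006,0.003,-0.003,0,0.1],[-0.006,0.003,-0.008,0,0.1],[0,0.003,-0.008,0,0.1],[0.006,0.003,-0.008,0,0.1],[0.006,0.003,-0.008,0,0.1],[0.006,0.003,-0.008,0,0.1]]}' | sed -n '1,4p';python3 - <<'E'
from h import *
im,d,K,T=shot("wrist","w12")
s=ctrl.get_state();p=np.array(s["position"]);Rm=R.from_rotvec(s["tool_rot"]).as_matrix();print(p,s["ft_force"])
v,u=np.mgrid[:384,:512];P=np.stack([(u-K[0,2])/K[0,0]*d,(v-K[1,2])/K[0,0]*d,d],-1)@T[:3,:3].T+T[:3,3]
L=(P-p)@Rm
for x in np.arange(.064,-.0,-.004):
    r=[]
    for y in np.arange(-.03,.09,.004):
        m=(d>0)&(abs(L[...,0]-x)<.002)&(abs(L[...,1]-y)<.002);r.append(f"{np.median(P[...,2][m])*1000:5.1f}" if m.any() else "    .")
    print(f"{x*1000:4.0f}"," ".join(r))
E
```

```text
time: 31.75
position: [0.5474, 0.1808, 0.2191]
tool_rot: [-2.431, -1.99, 0.0]
ft_force: [0.7, -0.3, -4.4]
[0.54740136 0.18032889 0.21895359] [ 0.79013651  0.05369933 -5.31794351]
  64   7.7  15.8  15.7  15.7  15.7   7.7   7.8   7.7   7.7   8.0   7.6   7.7  22.9  23.6  23.7  23.8  30.1  38.5  38.7  38.6  38.3  26.0  24.6   7.8   7.7   7.5   7.5   7.7   7.4  -0.2
  60   7.7  15.6  15.6  15.6  15.5   7.6   7.6   7.6   7.7   7.7   7.8   7.7   7.7  22.8  23.8  23.5  23.6  37.2  38.4  38.5  37.1  25.8  25.4   8.2   7.6   7.9   7.7   7.5   7.3  -0.6
  56   7.5  15.6  15.4  15.6  15.4   7.6   7.7   7.7   7.7   7.7   7.9   7.8   7.7   7.8  22.3  23.7  23.4  23.9  23.8  25.7  25.8  25.4  25.6  25.5   8.1   7.6   7.6   7.7   7.7  -0.8
  52   7.4  15.4  15.6  15.8  15.5   7.7   7.8   8.2  19.6   8.0   7.5   7.7   7.8   7.7   7.6  22.1  23.5  23.7  23.5  23.7  25.3  25.9  25.6  25.2     .   7.6   7.5   7.6   7.2  -0.3
  48   7.6  15.4  15.5  15.8  15.4   7.9  32.3  41.1  41.9  32.6  20.7   8.1   7.8   7.9   7.8   7.8   8.2  23.6  23.6  23.7  23.5  25.4  25.2     .   8.1   7.6   7.6   7.7   7.3  -
[... 1338 characters left out ...]
0  52.3  52.8  52.9  41.3  40.5 114.1   7.7   7.5  21.2  21.3  21.3  22.0  21.9  22.2  22.5  22.7  22.9  22.9     .   7.9   7.6 116.3   7.2  -0.5
  12   7.6  15.5  16.5  63.9  79.6  39.8  52.0  52.3  52.6  40.4  40.4  75.7  64.9   8.7   7.6   8.2  21.0  21.5  21.6  21.9  22.0  22.1  22.4     .   7.8   7.7   7.8 115.9   7.6  -0.6
   8   7.8  15.4  15.7  15.5  65.8  57.6  51.5  52.1  52.3  40.2  58.2  66.2   8.5   8.3   7.7   7.6   7.5   8.3  21.5  21.2  21.6  21.9  21.6   7.4   7.7   7.4   8.5 113.8   7.3  -0.5
   4   7.2  15.6  15.8  15.5 101.1  48.9  51.2  51.7  51.9  40.5  48.3  99.7   8.1   7.7   7.6   7.6   7.6   7.5   7.5   7.4  20.9  21.5     .   7.7   7.7   7.4   7.7 111.6   6.9  -0.3
```

```bash
python3 -m inch '{"offsets": [[0,0,0.003,0,0.1],[0,0,0.006,0,0.1],[0,0,0.007,0,0.1],[0,0,0.007,0,0.1]]}' | sed -n '1,4p'; for i in 1 2 3; do python3 -m inch '{"offsets": [[0,0,0.0006,0,0.1],[0,0,0.0006,0,0.1],[0,0,0.0006,0,0.1]]}' | sed -n '2p;4p'; done
```

```text
time: 32.2
position: [0.548, 0.1802, 0.2135]
tool_rot: [2.432, 1.988, 0.0]
ft_force: [-2.9, -1.5, 5.3]
position: [0.548, 0.1803, 0.2134]
ft_force: [-3.4, -1.2, 9.0]
position: [0.5481, 0.1804, 0.2133]
ft_force: [-4.9, -1.5, 12.7]
position: [0.5481, 0.1805, 0.2133]
ft_force: [-5.1, -3.1, 17.1]
```

```bash
python3 - <<'E'
from h import *
im,d,K,T=shot("scene","s12")
s=ctrl.get_state();p=np.array(s["position"]);Rm=R.from_rotvec(s["tool_rot"]).as_matrix();print(p)
v,u=np.mgrid[:384,:512];P=np.stack([(u-K[0,2])/K[0,0]*d,(v-K[1,2])/K[0,0]*d,d],-1)@T[:3,:3].T+T[:3,3]
L=(P-p)@Rm
m=(d>0)&(abs(L[...,0])<.06)&(L[...,1]>-.05)&(L[...,1]<.05)&(P[...,2]>-.005)&(P[...,2]<.12)
v0,v1,u0,u1=v[m].min(),v[m].max(),u[m].min(),u[m].max();print(v0,v1,u0,u1)
for r in range(v0,v1+1):
    print(r," ".join((f"{int(round(L[r,c,0]*1000)):3d},{int(round(L[r,c,1]*1000)):3d},{int(round(P[r,c,2]*1000)):2d}"+("b" if im[r,c,2]>im[r,c,0]+40 else "k" if im[r,c].max()<60 else ".")) if m[r,c] else "     .     " for c in range(u0,min(u1+1,u0+26),2)) )
E
```

```text
[0.54813658 0.18052164 0.2132674 ]
162 222 218 276
162      .           .           .           .           .           .           .           .           .           .           .           .           .     
163      .           .           .           .           .           .           .           .           .           .           .           .           .     
164      .           .           .           .           .           .           .           .           .           .           .           .           .     
165      .           .           .           .           .       -4,-41,119k      .           .           .           .           .           .           .     
166      .           .           .       13,-42,110.   3,-42,114k  -8,-42,119k      .           .           .           .           .           .           .     
167      .           .           .       16,-41,106.   3,-42,112k  -5,-41,115k      .           .           .           .           .           .           .     
168      .           .           .       17,-41,104.   1,-43,111.  -8,-43,114k -17
[... 8134 characters left out ...]
219      .           .           .           .           .           .           .           .           .           .           .           .           .     
220      .           .           .           .           .           .           .           .           .           .           .           .           .     
221      .           .           .           .           .           .           .           .           .           .           .           .           .     
222      .           .           .           .           .           .           .           .           .           .           .           .           .     <stdin>:9: RuntimeWarning: overflow encountered in scalar add
```

```bash
python3 - <<'E'
from h import *
def hm(n,c,r=9):
    z=np.load(f"pics/{n}.npz");d,K,T=z["d"],z["K"],z["T"]
    v,u=np.mgrid[:384,:512];P=np.stack([(u-K[0,2])/K[0,0]*d,(v-K[1,2])/K[0,0]*d,d],-1)@T[:3,:3].T+T[:3,3]
    a,b=int(c[1]/1.5625),int(c[0]/1.5625);print(n,c,P[a,b].round(4))
    for i in range(a-r,a+r+1,2):print(" ".join(f"{P[i,j,2]*1000:5.1f}" for j in range(b-r,b+r+1,2)))
hm("w3",(672,312));hm("w9",(165,274))
z=np.load("pics/w3.npz")
p=onplane(z["K"],z["T"],(672/1.5625,312/1.5625),.009)
s=ctrl.get_state();Rm=R.from_rotvec(s["tool_rot"]).as_matrix();print("screw in tool now",Rm.T@(p-s["position"]),p)
E
```

```text
w3 (672, 312) [0.5666 0.1845 0.0082]
  7.7   7.7   7.8   6.9   8.4   7.4   6.9   7.1   8.3   7.0
  6.8   8.3   7.9   7.3   6.5   7.2   8.1   7.2   7.6   7.1
  7.8   7.9   7.7   7.5   6.8   6.7   6.2   7.1   8.1   8.0
  7.0   7.5   8.3   7.1   6.9   7.8   9.2   7.4   6.9   7.6
  7.7   7.2   8.7   8.6   7.3   9.4   8.6   8.4   7.1   6.8
  7.0   7.2   9.2   8.4   8.2   7.2   8.4   8.3   7.5   7.7
  8.0   7.7   7.9   7.4   8.3   8.3   8.5   8.4   8.6   8.3
  7.7   7.8   7.6   6.8   7.5   7.1   7.0   7.1   6.8   6.8
  6.4   6.4   7.1   6.3   6.6   5.2   5.8   5.0   5.1   4.6
 -1.5  -0.7   0.3  -0.6   0.4   0.1   1.1  -0.6   0.3  -0.8
w9 (165, 274) [0.4369 0.2145 0.0078]
  7.1   7.8   7.3   8.2   8.0   8.7   8.7   8.4   7.7   6.8
  8.0   7.7   6.8   8.6   8.0   8.1   7.5   8.6   7.9   8.9
  8.3   9.0   8.1   8.0   8.4   8.7   7.4   7.3   8.2   8.5
  7.4   7.4   6.8   8.4   7.9  10.2   8.7   7.6   8.4   7.1
  7.0   7.9   8.6   8.1   7.8   7.7   8.3   9.8   7.3   7.4
  8.5   7.7   8.4   8.0   8.0   9.3   7.8   7.2   8.1   7.0
  7.1   6.8 235.7   7.8   9.5   9.1   8.6   9.0   8.7   8.5
  8.2   8.2   8.6   7.1   7.4   7.5   7.6   7.4   8.5   7.8
  5.8   7.0   8.1   6.4   7.4   6.8   7.2   6.9   8.0   7.4
 -0.7   0.7   0.7  -0.2  -1.6  -2.0  -0.8 235.7  -1.5  -1.1
screw in tool now [0.00748857 0.01661792 0.2042857 ] [0.56618688 0.18424944 0.009     ]
```

```bash
python3 -m inch '{"offsets": [[0,0,-0.002,0,0.1],[0,0,-0.002,0,0.3],[0,0,-0.002,0,0.4],[0,0,-0.002,0,0.45],[0,0,-0.002,0,0.45],[0,0,-0.005,0,0.45],[0,0,-0.008,0,0.45],[0,0,-0.0095,0,0.45],[0,0,-0.0095,0,0.45]]}' | sed -n '2p;4p'
cat > ba.py <<'E'
from h import *
def ba(n,st,zt,x0=.044,tol=.0022):
    z=np.load(f"pics/{n}.npz");d,K,T=z["d"],z["K"],z["T"]
    p=np.array(st["position"]);Rm=R.from_rotvec(st["tool_rot"]).as_matrix()
    v,u=np.mgrid[:384,:512];P=np.stack([(u-K[0,2])/K[0,0]*d,(v-K[1,2])/K[0,0]*d,d],-1)@T[:3,:3].T+T[:3,3]
    L=(P-p)@Rm;m=(d>0)&(abs(P[...,2]-zt)<tol)&(L[...,1]>.018)&(L[...,1]<.066)&(abs(L[...,0]-.025)<.045)
    q=L[m];print(n,m.sum(),np.median(P[...,2][m]).round(4))
    c,sz,a=cv2.minAreaRect((q[:,:2]*1000).astype(np.float32));print("rect",c,sz,a)
    top=[]
    for y in np.arange(.016,.062,.003):
        k=q[abs(q[:,1]-y)<.0015]
        if len(k)>5:top.append((y,k[:,0].max()))
    t=np.array(top);print("outer edge angle",(np.pi/2+np.arctan(np.polyfit(t[:,0],t[:,1],1)[0])).round(4));print((t*1000).round(1).tolist())
    return L,P,d
E
python3 - <<'E'
from ba import *
s=ctrl.get_state();print(s["position"],s["ft_force"]);shot("wrist","w13");ba("w13",s,.0135)
s9=dict(position=[.54604542,.16670375,.25609637],tool_rot=s["tool_rot"]);ba("w9",s9,.0632)
E
```

```text
position: [0.5478, 0.1802, 0.2203]
ft_force: [-0.9, -0.8, -0.2]
[0.5477945  0.18016998 0.22034291] [-0.87522662 -0.82685306 -0.1647078 ]
w13 2267 0.0131
rect (23.80082893371582, 36.6546630859375) (22.34467315673828, 51.264991760253906) 24.841291427612305
outer edge angle 1.137
[[19.0, 44.6], [22.0, 43.3], [25.0, 41.8], [28.0, 40.3], [31.0, 39.2], [34.0, 37.7], [37.0, 36.1], [40.0, 34.9], [43.0, 33.5], [46.0, 31.9], [49.0, 30.4], [52.0, 29.4], [55.0, 28.1], [58.0, 26.6], [61.0, 25.2]]
w9 2492 0.0626
rect (23.83790397644043, 36.06406784057617) (22.407621383666992, 49.388343811035156) 24.651123046875
outer edge angle 1.1391
[[19.0, 44.0], [22.0, 42.9], [25.0, 41.2], [28.0, 40.4], [31.0, 38.7], [34.0, 37.4], [37.0, 36.1], [40.0, 34.7], [43.0, 33.1], [46.0, 31.9], [49.0, 30.2], [52.0, 29.3], [55.0, 27.4], [58.0, 26.3], [61.0, 24.8]]
```

```bash
python3 -m inch '{"offsets": [[0,0,0.008,0,0.45],[0,0,0.014,0,0.45],[0,0,0.0155,0,0.45],[0,0,0.0155,0,0.45],[0,0,0.0155,0,0.45]]}' | sed -n '2p;4p';python3 -m inch '{"offsets": [[0,0,0,0,0.1],[0,0,0,0,0.1],[0,0,0,0,0.1],[0,0,0,0,0.1],[0,0,0,0,0.1],[0,0,0,0,0.1]]}' 35; python3 - <<'E'
from ba import *
s=ctrl.get_state();print(s["position"],s["ft_force"]);shot("wrist","w14");L,P,d=ba("w14",s,.0135)
for x in np.arange(.06,.0,-.004):
    r=[]
    for y in np.arange(-.03,.07,.004):
        m=(d>0)&(abs(L[...,0]-x)<.002)&(abs(L[...,1]-y)<.002);r.append(f"{np.median(P[...,2][m])*1000:5.1f}" if m.any() else "    .")
    print(f"{x*1000:4.0f}"," ".join(r))
E
```

```text
position: [0.5476, 0.1801, 0.2043]
ft_force: [-0.6, 0.0, 0.3]
time: 35.2
position: [0.548, 0.1799, 0.2047]
tool_rot: [2.432, 1.988, 0.001]
ft_force: [1.6, 0.3, 0.9]
grip_width: 0.25
grip_force: 35.0
[0.54799482 0.17993142 0.20466463] [1.56765314 0.26344175 0.87783269]
w14 2607 0.0133
rect (23.57683753967285, 36.451988220214844) (22.310916900634766, 50.432491302490234) 25.17815589904785
outer edge angle 1.1348
[[19.0, 44.2], [22.0, 42.8], [25.0, 41.5], [28.0, 39.8], [31.0, 38.6], [34.0, 37.3], [37.0, 35.7], [40.0, 34.8], [43.0, 33.0], [46.0, 31.4], [49.0, 30.4], [52.0, 28.6], [55.0, 27.3], [58.0, 26.1], [61.0, 24.8]]
  60   8.2  16.1  15.6  15.6  15.4   7.5   7.8   7.7   7.8   7.6   7.9   7.8   7.7  23.1  23.5  23.5  24.1  38.1  38.5  38.2  37.2  25.8  25.4   8.0   7.5
  56   7.7  15.6  15.6  15.7  15.1   7.6   7.7   7.6   7.6   7.5   7.9   7.7   7.6   8.2  23.0  23.6  23.5  23.7  23.7  25.4  25.5  25.6  25.8  25.3   7.5
  52   8.1  15.8  15.7  15.6  15.2   7.6   8.1  17.3  19.0   8.2   7.7   8.0   7.5   7.6   8.1  22.9  23.4  23.6  23.6  24.1  25.4  25.6  25.5  25.3     .
  48   8.0 
[... 1148 characters left out ...]
.9  13.0  13.1  13.3  13.4  13.3  13.4  13.4  13.6  13.4  13.1  13.5  13.3   7.7
  16   7.9  15.6  16.5  15.9 100.4  33.4  44.8  46.1  46.2  44.5  33.5 100.2   7.4   7.7  12.8  12.9  13.4  13.3  13.2  13.3  13.3  13.5  13.4   8.9   7.9
  12   7.8  15.7  49.5  47.7  91.3  33.4  44.4  46.0  46.1  44.8  33.2  89.8  47.7  51.3   7.6   7.4  12.6  13.3  13.5  13.1  13.5  13.5  13.2   7.7   7.6
   8   7.7  15.5  15.7  41.4  51.1  42.6  45.1  46.0  46.0  45.0  43.1  51.2   9.5   8.1   7.6   7.6   7.6   7.6  10.3  13.3  13.5  13.3  12.7   7.8   7.6
   4   7.8  15.7  15.3  15.4  88.5  34.4  46.6  47.0  46.8  45.8  34.3  84.0   8.1   7.5   7.4   7.4   7.4   7.6   7.5   7.5   7.6  13.0   7.6   7.4   7.5
```

The bevel sits flat on the bed and the blade angle hasn't changed. Pushing it to the rail again, then sliding.

```bash
python3 -m inch '{"offsets": [[0,-0.001,-0.0007,0,0.1],[0,-0.002,-0.0007,0,0.1],[0,-0.003,-0.0007,0,0.1],[0,-0.003,-0.0007,0,0.1]]}' | sed -n '2,4p'; python3 -m inch '{"offsets": [[0,-0.001,0,0,0.1],[0,-0.001,0,0,0.1]]}' | sed -n '2,4p';python3 -m inch '{"offsets": [[0.001,0,0,0,0.1],[0.003,0,0,0,0.1],[0.003,0,0,0,0.1]]}' | sed -n '2,4p'
```

```text
position: [0.5456, 0.18, 0.2048]
tool_rot: [2.431, 1.987, 0.003]
ft_force: [6.3, -0.5, -7.6]
position: [0.5452, 0.1799, 0.2049]
tool_rot: [2.431, 1.986, 0.006]
ft_force: [8.5, 0.1, -9.0]
position: [0.5458, 0.1813, 0.2049]
tool_rot: [2.43, 1.984, -0.001]
ft_force: [6.3, -4.0, -3.4]
```

```bash
python3 -m inch '{"offsets": [[0,0.001,0,0,0.1],[0.002,0.001,0,0,0.1],[0.002,0.001,0,0,0.1]]}' | sed -n '2,4p';python3 -m inch '{"offsets": [[0.002,0,0,0,0.1],[0.004,0,0,0,0.1],[0.004,0,0,0,0.1]]}' | sed -n '2,4p'
```

```text
position: [0.5465, 0.1834, 0.2048]
tool_rot: [2.431, 1.985, -0.003]
ft_force: [4.9, -3.1, -3.8]
position: [0.5474, 0.1874, 0.2048]
tool_rot: [2.431, 1.985, -0.002]
ft_force: [4.0, -3.8, -2.8]
```

```bash
for i in 1 2 3; do python3 -m inch '{"offsets": [[0.002,0,0,0,0.1],[0.004,0,0,0,0.1],[0.004,0,0,0,0.1]]}' | sed -n '2,4p';done; python3 - <<'E'
from ba import *
s=ctrl.get_state();shot("wrist","w15");L,P,d=ba("w15",s,.0133)
K=0
for y in np.arange(.01,.08,.006):
    m=(d>0)&(abs(L[...,1]-y)<.001)&(P[...,2]>.021)&(P[...,2]<.0247)&(L[...,0]>.02)
    if m.sum()>3:print("fac",(y*1000).round(),(np.percentile(L[...,0][m],[1,99])*1000).round(1))
E
```

```text
position: [0.5481, 0.1905, 0.2048]
tool_rot: [2.431, 1.983, -0.005]
ft_force: [3.6, -6.5, -0.1]
position: [0.549, 0.1944, 0.2048]
tool_rot: [2.431, 1.983, -0.005]
ft_force: [3.3, -6.5, -0.0]
position: [0.5497, 0.1984, 0.2048]
tool_rot: [2.431, 1.983, -0.005]
ft_force: [3.5, -6.6, -1.4]
w15 2568 0.0132
rect (23.34090805053711, 36.462650299072266) (22.34647560119629, 50.31428909301758) 25.733367919921875
outer edge angle 1.1133
[[19.0, 44.0], [22.0, 42.7], [25.0, 41.1], [28.0, 39.9], [31.0, 38.4], [34.0, 37.0], [37.0, 35.7], [40.0, 34.6], [43.0, 33.0], [46.0, 31.8], [49.0, 30.0], [52.0, 28.3], [55.0, 25.7], [58.0, 24.1], [61.0, 24.1]]
fac 10.0 [49.9 91.7]
fac 16.0 [55.2 86. ]
fac 22.0 [50.8 82.7]
fac 28.0 [46.3 77.3]
fac 34.0 [41.6 72.9]
fac 40.0 [37.5 69.4]
fac 46.0 [32.9 64.7]
fac 52.0 [28.7 42.9]
fac 58.0 [29.1 46.1]
fac 64.0 [38.7 50.6]
```

```bash
cat > mon.py <<'E'
from h import *
def mon(n):
    s=ctrl.get_state();im,d,K,T=shot("wrist",n)
    p=np.array(s["position"]);Rm=R.from_rotvec(s["tool_rot"]).as_matrix()
    v,u=np.mgrid[:384,:512];P=np.stack([(u-K[0,2])/K[0,0]*d,(v-K[1,2])/K[0,0]*d,d],-1)@T[:3,:3].T+T[:3,3]
    L=(P-p)@Rm;Z=P[...,2];o=[]
    for y in np.arange(.018,.0545,.003):
        b=(d>0)&(abs(L[...,1]-y)<.0015)
        q=L[...,0][b&(abs(Z-.0133)<.0016)];f=L[...,0][b&(Z>.0215)&(Z<.0247)&(L[...,0]>.02)]
        if len(q)>4 and len(f)>4:o.append((y,np.percentile(q,97),np.percentile(f,3)))
    o=np.array(o);A=lambda c:(np.pi/2+np.arctan(np.polyfit(o[:,0],o[:,c],1)[0])).round(4)
    print("blade",A(1),"facing",A(2),"gap mm",((o[:,2]-o[:,1])*1000).round(1))
E
for i in 1 2 ; do python3 -m inch '{"offsets": [[0.002,0,0,0,0.1],[0.004,0,0,0,0.1],[0.004,0,0,0,0.1]]}' | sed -n '2p;4p';done; python3 -c "
from mon import *
mon('w16')"
```

```text
position: [0.5505, 0.2023, 0.2048]
ft_force: [3.3, -6.9, -0.7]
position: [0.5514, 0.2062, 0.2048]
ft_force: [4.4, -6.5, -0.6]
blade 1.1138 facing 1.0182 gap mm [6.5 6.1 5.9 5.4 4.8 4.7 4.  3.6 3.4 2.7 2.1 2.7 2.5]
```

```bash
for i in 1 2 ; do python3 -m inch '{"offsets": [[0.0015,0,0,0,0.1],[0.003,0,0,0,0.1],[0.003,0,0,0,0.1]]}' | sed -n '2p;4p';done; python3 -c "
from mon import *
mon('w17')"
```

```text
position: [0.552, 0.2091, 0.2048]
ft_force: [3.9, -6.3, -0.8]
position: [0.5526, 0.212, 0.2048]
ft_force: [3.6, -6.3, -0.4]
blade 1.0962 facing 1.0762 gap mm [3.5 3.4 3.1 3.2 2.5 2.7 2.5 2.6 2.8 2.5 2.7 2.3 2.6]
```

```bash
cat > g2.py <<'E'
from h import *
def g2(n,pr=()):
    im=cv2.GaussianBlur(np.load(f"pics/{n}.npz")["im"],(0,0),.7).astype(float);g=im.mean(-1);br=im[...,2]-im[...,0]
    out=[]
    for u in range(276,372,8):
        # blade: search from below upward: find facing edge as last crossing dark->bright above row 260
        rows=[v for v in range(100,230) if g[v,u]<110 and g[v+1,u]>=110 and (g[v-6:v,u]<110).all()]
        if not rows:continue
        v=rows[0];e=v+(110-g[v,u])/(g[v+1,u]-g[v,u])
        w=next((x for x in range(v+1,v+40) if br[x:x+4,u].min()>5),None)
        out.append((u,round(e,2),w))
    print(n,out)
    for u in pr:
        e=[int(o[1]) for o in out if o[0]==u][0];print(u,[(int(g[v,u]),int(br[v,u])) for v in range(e-2,e+16)])
E
python3 -c "
from g2 import *
g2('w15');g2('w16');g2('w17',(284,324,356))"
```

```text
w15 [(276, np.float64(101.57), 103), (284, np.float64(151.15), 167), (292, np.float64(157.19), 171), (300, np.float64(163.19), 174), (308, np.float64(129.72), 130), (316, np.float64(175.51), 182), (324, np.float64(181.24), 186), (332, np.float64(188.98), 189), (340, np.float64(131.01), None), (348, np.float64(129.41), None), (356, np.float64(108.22), None), (364, np.float64(159.59), 161)]
w16 [(276, np.float64(114.57), 115), (284, np.float64(158.26), 167), (292, np.float64(163.27), 171), (300, np.float64(168.27), 175), (308, np.float64(173.24), 178), (316, np.float64(181.4), 182), (324, np.float64(184.53), 185), (332, np.float64(189.47), 190), (340, np.float64(193.78), 194), (348, np.float64(140.02), None), (356, np.float64(116.71), None), (364, np.float64(171.93), None)]
w17 [(276, np.float64(123.86), None), (284, np.float64(164.8), 166), (292, np.float64(170.06), 171), (300, np.float64(174.22), 175), (308, np.float64(178.15), 179), (316, np.float64(182.01), 183), (324, np.float64(186.26), 187), (332, np.float64(190.45), 191), (340, np.float64(194.73), 195), (348, np.float64(143.72), 144), (356, np.float64(203.3), None), (364, np.float64(180.38), None)]
284 [(61, 4), (66, 5), (88, 4), (115, 4), (128, 6), (140, 9), (158, 12), (171, 13), (176, 13), (177, 13), (177, 13), (177, 12), (178, 12), (178, 12), (178, 13), (178, 13), (177, 14), (176, 13)]
324 [(60, 5), (70, 6), (99, 8), (139, 10), (164, 12), (173, 12), (175, 12), (175, 12), (176, 13), (176, 12), (177, 13), (177, 13), (175, 12), (174, 12), (174, 12), (174, 12), (174, 13), (176, 12)]
356 [(60, 4), (70, 6), (97, 7), (139, 8), (172, 8), (192, 5), (201, 4), (206, 3), (209, 2), (211, 1), (213, 2), (213, 1), (213, 1), (213, 1), (213, 2), (213, 2), (213, 2), (213, 2)]
```

```bash
cat > fa.py <<'E'
from h import *
def line(n,uv,h):
    z=np.load(f"pics/{n}.npz");Rt=z["T"]
    p=np.array([onplane(z["K"],z["T"],a,h)[:2] for a in uv]);
    c=np.polyfit(p[:,1],p[:,0],1);return np.arctan(c[0]),1000*np.std(p[:,0]-np.polyval(c,p[:,1])),p
def facing(n,us=range(284,342,4),h=.024,th=110):
    g=cv2.GaussianBlur(np.load(f"pics/{n}.npz")["im"],(0,0),.7).astype(float).mean(-1);uv=[]
    for u in us:
        r=[v for v in range(140,230) if g[v,u]<th and g[v+1,u]>=th and (g[v-6:v,u]<th).all()]
        if r:v=r[0];uv.append((u,v+(th-g[v,u])/(g[v+1,u]-g[v,u])))
    uv=np.array(uv)
    for _ in range(2):
        c=np.polyfit(uv[:,0],uv[:,1],1);e=abs(uv[:,1]-np.polyval(c,uv[:,0]));uv=uv[e<=max(.6,2*np.median(e))]
    a,s,p=line(n,uv,h);z=np.load(f"pics/{n}.npz");T=z["T"]
    rail=np.arctan2(*(T[:2,1])[::-1]) # camera y axis ~ along -tool x = rail dir
    print(n,"world slope angle",round(a,4),"res",round(s,2),"n",len(uv),"camy",round(rail,4));return a
E
python3 -c "
from fa import *
# blade edge on green when flush (w7: dark->bright 2nd edge), z .0135
for n,pts in(('w7',[(272,165.84),(282,170.39),(292,174.81),(302,179.45),(312,184.06),(322,188.59),(332,193.31)]),('w6',[(272,161.03),(278,163.82),(284,166.4),(296,171.85),(302,174.58),(308,177.39),(314,180.01),(320,182.86),(326,185.39),(332,188.32)])):
    z=np.load(f'pics/{n}.npz');print(n,'green blade',line(n,pts,.0135)[:2],'bar', np.arctan2(*(z['T'][:2,1])[::-1]))
facing('w15',range(284,328,4));facing('w16');facing('w17')
"
```

```text
w7 green blade (np.float64(-0.9397513063153108), np.float64(0.06206855572198894)) bar -1.769554849675425
w6 green blade (np.float64(-0.9425761167973337), np.float64(0.06296829516870286)) bar -1.7713069296667685
w15 world slope angle -0.7323 res 0.05 n 9 camy -1.7727
w16 world slope angle -0.7977 res 0.18 n 10 camy -1.7726
w17 world slope angle -0.8935 res 0.15 n 13 camy -1.7726
```

```bash
python3 -m inch '{"offsets": [[0.001,0,0,0,0.1],[0.002,0,0,0,0.1],[0.002,0,0,0,0.1]]}' | sed -n '2p;4p'; python3 -m inch '{"offsets": [[0.0007,0,0,0,0.1],[0.0007,0,0,0,0.1]]}' | sed -n '2p;4p'; python3 -c "
from fa import *
shot('wrist','w18');facing('w18',range(280,342,4))"
```

```text
position: [0.553, 0.2138, 0.2048]
ft_force: [3.5, -6.9, -0.7]
position: [0.5531, 0.2144, 0.2048]
ft_force: [1.9, -6.7, 0.7]
w18 world slope angle -0.9007 res 0.05 n 14 camy -1.7728
```

```bash
for k in a b; do python3 -m inch '{"offsets": [[0.0007,0,0,0,0.1],[0.0007,0,0,0,0.1]]}' | sed -n '2p;4p'; python3 -c "
from fa import *
shot('wrist','w19$k');facing('w19$k',range(280,342,4))"; done
```

```text
position: [0.5533, 0.215, 0.2048]
ft_force: [2.5, -6.6, 0.7]
w19a world slope angle -0.9023 res 0.01 n 14 camy -1.773
position: [0.5534, 0.2157, 0.2048]
ft_force: [3.7, -7.2, -0.2]
w19b world slope angle -0.9134 res 0.09 n 14 camy -1.7728
```

```bash
cat >> fa.py <<'E'
def bar(n,us,th=125):
    g=cv2.GaussianBlur(np.load(f"pics/{n}.npz")["im"],(0,0),.7).astype(float).mean(-1);uv=[]
    for u in us:
        r=[v for v in range(100,230) if g[v,u]<110 and g[v+1,u]>=110 and (g[v-5:v,u]<110).all()]
        if not r: continue
        v=r[-1] if False else r[0]
        while g[v,u]<th and v>60:v-=1
        uv.append((u,v+(g[v,u]-th)/(g[v,u]-g[v+1,u])))
    uv=np.array(uv)
    for _ in range(3):
        c=np.polyfit(uv[:,0],uv[:,1],1);e=abs(uv[:,1]-np.polyval(c,uv[:,0]));uv=uv[e<=max(.5,2*np.median(e))]
    a,s,p=line(n,uv,.026);print(n,"bar",round(a,4),"res",round(s,2),"n",len(uv),uv[0].round(1),uv[-1].round(1))
E
python3 -c "
from fa import *
print(line('w7',[(272,161.68),(282,166.23),(292,170.73),(302,175.36),(312,179.9),(322,184.46),(332,189.03)],.026)[:2])
print(line('w6',[(272,156.63),(278,159.39),(284,162.14),(290,164.76),(296,167.57),(302,170.24),(308,173.09),(314,175.68),(320,178.51),(326,181.2),(332,183.97)],.026)[:2])
for n in('w16','w17','w18','w19a','w19b'):bar(n,range(272,320,3))
"
```

```text
(np.float64(-0.942449568298801), np.float64(0.018771913308071864))
(np.float64(-0.9428756203158144), np.float64(0.036647779109298784))
w16 bar -0.4947 res 4.48 n 16 [272.  105.8] [317.  153.9]
w17 bar -0.6619 res 2.09 n 12 [272.  115.5] [317.  158.3]
w18 bar -0.6818 res 2.12 n 12 [272.  119.3] [317.  160.3]
w19a bar -0.6858 res 2.13 n 12 [272.  120.3] [317.  160.8]
w19b bar -0.5391 res 5.09 n 16 [272.  121.5] [317.  141.1]
```

```bash
python3 - <<'E'
s=open('fa.py').read()
s=s.replace("range(100,230) if g[v,u]<110 and g[v+1,u]>=110 and (g[v-5:v,u]<110).all()]","range(145,230) if g[v,u]<110 and g[v+1,u]>=110 and (g[v-9:v,u]<110).all()]")
s=s.replace('uv=np.array(uv)\n    for _ in range(3)','uv=np.array(uv);med=uv.copy()\n    for _ in range(3)')
open('fa.py','w').write(s)
E
python3 -c "
from fa import *
for n in('w16','w17','w18','w19a','w19b'):bar(n,range(284,330,3))
g=np.load('pics/w19b.npz')['im'].mean(-1)
for u in(284,300,316,330):print(u,[int(x) for x in g[125:205:2,u]])
"
```

```text
w16 bar -0.8164 res 0.02 n 16 [284.  132.9] [329.  161.6]
w17 bar -0.8763 res 0.02 n 16 [284.  140.2] [329.  164.9]
w18 bar -0.8996 res 0.03 n 16 [284.  143.2] [329.  166.4]
w19a bar -0.9048 res 0.03 n 16 [284.  143.9] [329.  166.9]
w19b bar -0.9127 res 0.01 n 16 [284.  144.8] [329.  167.3]
284 [198, 199, 199, 198, 195, 193, 194, 196, 198, 188, 118, 62, 64, 62, 62, 62, 61, 63, 60, 62, 63, 59, 122, 175, 178, 178, 178, 176, 176, 178, 179, 179, 181, 179, 179, 180, 183, 180, 178, 180]
300 [195, 198, 197, 197, 198, 199, 198, 197, 195, 193, 195, 197, 197, 188, 119, 61, 59, 60, 60, 59, 61, 61, 60, 60, 59, 65, 146, 176, 177, 178, 177, 175, 176, 178, 179, 180, 180, 179, 179, 181]
316 [215, 215, 211, 174, 192, 198, 198, 185, 91, 61, 61, 63, 125, 191, 195, 196, 197, 188, 117, 61, 59, 63, 60, 60, 61, 60, 61, 59, 59, 62, 145, 176, 177, 177, 175, 174, 175, 178, 178, 181]
330 [215, 215, 215, 215, 214, 214, 204, 180, 196, 197, 196, 196, 197, 197, 195, 194, 192, 193, 195, 196, 196, 164, 72, 59, 57, 58, 58, 59, 60, 59, 60, 58, 57, 110, 171, 177, 177, 175, 173, 173]
```

The bar-edge measure is clean: −0.9127 now against −0.9425 for the green fence. About 2.7 mm remain.

```bash
for k in a b c; do python3 -m inch '{"offsets": [[0.0007,0,0,0,0.1],[0.0007,0,0,0,0.1]]}' | sed -n '2p;4p'; python3 -c "
from fa import *
shot('wrist','w20$k');bar('w20$k',range(284,330,3))"; done
```

```text
position: [0.5536, 0.2165, 0.2048]
ft_force: [2.6, -6.8, -0.2]
w20a bar -0.92 res 0.03 n 16 [284.  145.7] [329.  167.8]
position: [0.5537, 0.217, 0.2048]
ft_force: [2.9, -7.7, -0.4]
w20b bar -0.9263 res 0.02 n 16 [284.  146.4] [329.  168.1]
position: [0.5538, 0.2173, 0.2048]
ft_force: [1.4, -8.6, 1.8]
w20c bar -0.926 res 0.02 n 16 [284.  146.5] [329.  168.2]
```

```bash
cat > tr.py <<'E'
from h import *
he=np.array(ctrl.camera_model("wrist")["hand_eye"])
def tr(n,zt):
    z=np.load(f"pics/{n}.npz");d,K,T=z["d"],z["K"],z["T"];W=T@np.linalg.inv(he)
    v,u=np.mgrid[:384,:512];P=np.stack([(u-K[0,2])/K[0,0]*d,(v-K[1,2])/K[0,0]*d,d],-1)@T[:3,:3].T+T[:3,3]
    L=(P-W[:3,3])@W[:3,:3];m=(d>0)&(abs(P[...,2]-zt)<.0022)&(L[...,1]>.018)&(L[...,1]<.07)&(L[...,0]>-.01)&(L[...,0]<.06)
    q=L[m];o=[];e=[]
    for y in np.arange(.030,.0525,.0025):
        k=q[(abs(q[:,1]-y)<.00125)&(q[:,0]<.024)]
        if len(k)>4:o.append((y,np.percentile(k[:,0],5)))
    for y in np.arange(.018,.045,.0025):
        k=q[(abs(q[:,1]-y)<.00125)]
        if len(k)>4:e.append((y,np.percentile(k[:,0],95)))
    o=np.array(o);e=np.array(e);f=lambda t:(np.pi/2+np.arctan(np.polyfit(t[:,0],t[:,1],1)[0])).round(4)
    print(n,"inner",f(o),(np.polyval(np.polyfit(o[:,0],o[:,1],1),.04)*1000).round(2),"outer",f(e),(np.polyval(np.polyfit(e[:,0],e[:,1],1),.03)*1000).round(2))
E
python3 -c "
from tr import *
tr('w7',.0135);tr('w9',.0632)
for n in('w14','w15','w16','w17','w18','w19b','w20b','w20c'):tr(n,.0134)"
```

```text
w7 inner 1.1759 9.99 outer 1.1534 34.96
w9 inner 1.1531 11.21 outer 1.138 38.06
w14 inner 1.1536 10.65 outer 1.14 37.77
w15 inner 1.1493 10.35 outer 1.1422 37.51
w16 inner 1.1445 10.46 outer 1.1303 37.52
w17 inner 1.1456 10.46 outer 1.1128 37.38
w18 inner 1.1553 10.49 outer 1.113 36.71
w19b inner 1.1604 10.56 outer 1.125 36.03
w20b inner 1.1541 10.49 outer 1.1306 35.52
w20c inner 1.1525 10.54 outer 1.1411 35.46
```

```bash
cat > lv.py <<'E'
from h import *
def lv(n,zt=.046):
    z=np.load(f"pics/{n}.npz");im,K,T=z["im"],z["K"],z["T"];f=cv2.GaussianBlur(im,(0,0),.6).astype(float);s=f[...,0]-f[...,1:].mean(-1)
    pl=[];pr=[]
    for v in range(150,250,2):
        c=np.nonzero(s[v,225:285]>60)[0]
        if len(c)<8:continue
        a,b=c[0]+225,c[-1]+225
        ea=a-(s[v,a]-60)/(s[v,a]-s[v,a-1]);eb=b+(s[v,b]-60)/(s[v,b]-s[v,b+1])
        pl.append(onplane(K,T,(ea,v),zt)[:2]);pr.append(onplane(K,T,(eb,v),zt)[:2])
    m=(np.array(pl)+np.array(pr))/2
    w=np.linalg.norm(np.array(pl)-np.array(pr),axis=1);k=abs(w-np.median(w))<.0012;m=m[k]
    c=np.polyfit(m[:,1],m[:,0],1);print(n,"lever world dir",np.arctan(c[0]).round(4),"res",(1000*np.std(m[:,0]-np.polyval(c,m[:,1]))).round(2),k.sum(),"w",np.median(w).round(4))
    # rail inner edge
E
python3 -c "
from lv import *
lv('w8');lv('w9',.0945)
for n in('w13','w14','w15','w17','w20c'):lv(n)
s=ctrl.get_state();print(s['tool_rot'],s['position'],s['ft_force'])
for n in('w6','w7','w8','w14','w20c'):
    T=np.load(f'pics/{n}.npz')['T'];print(n,np.arctan2(T[1,1],T[0,1]))"
```

```text
w8 lever world dir 0.199 res 0.02 20 w 0.0112
w9 lever world dir 0.1954 res 0.02 29 w 0.0114
w13 lever world dir 0.1998 res 0.02 27 w 0.0113
w14 lever world dir 0.2066 res 0.01 28 w 0.0113
w15 lever world dir 0.2089 res 0.01 28 w 0.0113
w17 lever world dir 0.2067 res 0.02 28 w 0.0113
w20c lever world dir 0.207 res 0.02 28 w 0.0113
[ 2.43032349  1.98180618 -0.00814092] [0.55379493 0.21728092 0.20476113] [ 1.98297421 -7.57208499  1.57246605]
w6 -1.7713069296667685
w7 -1.769554849675425
w8 -1.7703400545598447
w14 -1.7706686691785598
w20c -1.7730656164557774
```

The blade hasn't slipped, but the stock is yawed about 0.008 rad off the rail. I'll turn it back before the last bit.

```bash
python3 -m inch '{"offsets": [[0,0,-0.0003,-0.006,0.1],[0,0,-0.0003,-0.012,0.1],[0,0,-0.0003,-0.012,0.1]]}' | sed -n '2,4p'; python3 -c "
from fa import *
from lv import lv
shot('wrist','w21');bar('w21',range(284,330,3));lv('w21')"
```

```text
position: [0.5537, 0.2177, 0.2048]
tool_rot: [2.419, 1.997, -0.007]
ft_force: [2.2, -6.2, -1.1]
w21 bar -0.9364 res 0.03 n 16 [284.  146.4] [329.  168.2]
w21 lever world dir 0.1976 res 0.01 28 w 0.0113
```

```bash
python3 -c "
from fa import *
print(line('w8',[(268,144.05),(276,147.82),(284,151.45),(292,155.16),(300,158.85)],.026)[:2])"
for k in a b; do python3 -m inch '{"offsets": [[0.0005,0,0,0,0.1],[0.0005,0,0,0,0.1]]}' | sed -n '2p;4p'; python3 -c "
from fa import *
from lv import lv
shot('wrist','w22$k');bar('w22$k',range(284,330,3));lv('w22$k')"; done
```

```text
(np.float64(-0.9424730955480889), np.float64(0.03183432449063753))
position: [0.5538, 0.2178, 0.2048]
ft_force: [2.4, -8.2, 0.2]
w22a bar -0.9362 res 0.02 n 16 [284.  146.5] [329.  168.3]
w22a lever world dir 0.1977 res 0.01 28 w 0.0113
position: [0.5538, 0.218, 0.2048]
ft_force: [1.3, -8.7, 1.2]
w22b bar -0.9366 res 0.03 n 16 [284.  146.5] [329.  168.3]
w22b lever world dir 0.1975 res 0.01 28 w 0.0113
```

Pushing further only raises the force, from 6 to 9 N, and the fence angle no longer changes. Stock, blade and nose are all home. Relaxing the push, releasing and rising.

```bash
python3 -m inch '{"offsets": [[-0.001,0.0003,0.0003,0,0.1],[-0.0018,0.0005,0.0005,0,0.1],[-0.0018,0.0005,0.0005,0,0.1]]}' | sed -n '2,4p'; python3 -c "
from fa import *
from lv import lv
shot('wrist','w23');bar('w23',range(284,330,3));lv('w23')"; python3 -m inch '{"offsets": [[0,0,0,0,0.3],[0,0,0,0,0.4],[0,0,0,0,0.45],[0,0,0,0,0.45],[0,0,0,0,0.45]]}' | sed -n '1,5p'; python3 -c "
from fa import *
from lv import lv
shot('wrist','w24');bar('w24',range(284,330,3));lv('w24')"
```

```text
position: [0.5538, 0.2175, 0.2047]
tool_rot: [2.419, 1.998, -0.006]
ft_force: [2.4, -5.7, 0.8]
w23 bar -0.937 res 0.03 n 16 [284.  146.4] [329.  168.2]
w23 lever world dir 0.1979 res 0.01 28 w 0.0113
time: 42.5
position: [0.5529, 0.2206, 0.2049]
tool_rot: [-2.419, -2.004, 0.0]
ft_force: [0.3, 0.2, 0.3]
grip_width: 0.444
w24 bar -0.9373 res 0.03 n 16 [284.  152.4] [329.  174.2]
w24 lever world dir 0.1984 res 0.02 24 w 0.0113
```

```bash
python3 -m inch '{"offsets": [[0,0,-0.01,0,0.45],[0,0,-0.04,0,0.5],[0,0,-0.075,0,0.6],[-0.01,0,-0.082,0.005,0.6],[-0.03,0,-0.082,0.005,0.6],[-0.05,0,-0.082,0.005,0.6],[-0.05,0,-0.082,0.005,0.6],[-0.05,0,-0.082,0.005,0.6]]}' | sed -n '1,4p'; python3 - <<'E'
from h import *
im,d,K,T=shot("wrist","w25")
he=np.array(ctrl.camera_model("wrist")["hand_eye"]);W=T@np.linalg.inv(he)
v,u=np.mgrid[:384,:512];P=np.stack([(u-K[0,2])/K[0,0]*d,(v-K[1,2])/K[0,0]*d,d],-1)@T[:3,:3].T+T[:3,3]
L=(P-W[:3,3])@W[:3,:3]
for x in np.arange(.13,.02,-.005):
    print(f"{x*1000:4.0f}"," ".join((lambda m:f"{np.median(P[...,2][m])*1000:3.0f}" if m.any() else "  .")((d>0)&(abs(L[...,0]-x)<.002)&(abs(L[...,1]-y)<.002)) for y in np.arange(-.03,.085,.004)))
g=im.mean(-1)
for u0 in range(262,330,6):print(u0,[int(x) for x in g[60:190:2,u0]])
E
```

```text
time: 43.35
position: [0.5439, 0.1707, 0.2871]
tool_rot: [2.426, 1.995, 0.0]
ft_force: [0.3, 0.3, -1.2]
 130   7   8   8   8   8   8   8  23   8   7   7   7   7   7   7   8   7   8   8   7   7   7   7   8   7   7   7   8   8
 125   7   9   8   8   8  29  27  26  26  26  25   7   8   7   8   8   8   8   7   8   7   8   7   8   8   7   8   8   8
 120   7   8   8   8  28  29  28  26  26  26  26  26  26   8   8   8   7   8   7   8   8   7   8   7   7   8   8   7   7
 115   7   7   8   8   9  26  20  25  26  26  26  26  26  26  26  25   8   8   8   8   8   8   7   8   7   8   8   8   8
 110   7  15  16  16  16   9   8   8  23  24  26  26  26  26  26  26  26  25  24   8   8   8   8   8   7   8   7   8   7
 105   7  14  16  16  16   9   7   8  24  24  24  24  25  26  26  26  26  26  26  26  25  31   8   8   8   8   8   7   7
 100   7  15  16  16  16   9   8  13  23  24  23  24  23  24  24  25  26  26  26  26  38  39  38  37   .   8   7   7   7
  95   7  15  16  16  16  15  33  34  34  33  23  23  23  23  23  23  24  25  26  34  39  39  39  38  25  26  25   8   7
  90   7  15  16  16  16  43
[... 4747 characters left out ...]
9, 229, 229, 229, 229, 186, 214, 229, 229, 229, 229, 229, 228, 228, 229, 228, 218, 99, 67, 66]
322 [141, 107, 98, 94, 98, 86, 39, 45, 53, 56, 54, 55, 56, 58, 54, 46, 46, 49, 55, 57, 56, 58, 60, 59, 59, 71, 171, 186, 187, 187, 186, 187, 189, 191, 194, 194, 201, 219, 227, 229, 228, 228, 229, 229, 229, 229, 229, 229, 229, 229, 186, 214, 229, 229, 228, 229, 228, 228, 229, 228, 229, 214, 96, 66, 64]
328 [170, 93, 101, 110, 57, 43, 49, 49, 52, 51, 51, 53, 54, 53, 56, 55, 46, 82, 62, 54, 57, 59, 58, 58, 59, 61, 55, 122, 185, 186, 194, 209, 223, 228, 228, 228, 229, 228, 229, 228, 228, 228, 228, 228, 228, 228, 228, 229, 229, 230, 186, 214, 229, 229, 229, 228, 228, 229, 229, 228, 228, 214, 95, 61, 62]
```

The overhead view shows the dark facing meeting the blade along its whole length with no bed showing between. The band is a constant 19.5 px, the stock lies at the rail and the lever is flat. Handing in.

```bash
python3 -c "
from bench import ctrl
print(ctrl.close_job())"
```

```text
the job is handed in; nothing more can be done
None
```

I copied the green fence's angle to the white fence with the locked bevel, left the bevel flush in the white corner with its lever flat, and handed the job in after about 43 s. In the wrist images the white fence reads about 0.007 rad off the green one, and while sliding along the white rail the bevel jammed twice short of the fence (cause not found), so I lifted it past that spot.

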